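# Tip handle blanks into the V-trough and close up the row

### The arm

A 7-joint arm with a two-finger parallel gripper is mounted at the origin on the work surface; the furniture and walls round the work are solid. World frame = base frame: x ahead of the robot, y to its left, z up, the work surface at z = 0. Lengths are in m, angles in rad, forces in N, time in s.
With the tool pointing down it reaches from about 0.4 to 0.85 m from the base axis. Payload 10.4 kg.
Tool frame: the origin (TCP) lies between the finger pads; the fingertips stand tcp_to_tips ahead of it and the grasp point (between the pads) lies 8 mm behind it (tcp_to_tips is the distance from the TCP to the fingertips, in m); z points along the fingers, y is the line along which they close (so a half turn about z gives the same grasp; the last joint's range is limited). The gripper opens to 85 mm and grips with 20 to 120 N. Pads are 22 mm wide; open, the fingers measure 114 mm over their backs; the gripper's body (76 mm by 85 mm) begins 54 mm behind the grasp point. The pads swing forward as they close: fully open they stand 13 mm farther back than shut.
Start: joints at [-0.023, 0.332, -0.065, 1.46, 0.022, 1.35, -0.088], TCP at [0.625, 0, 0.219] pointing down, gripper open.
Joint ranges: [-2.6, 2.6], [-0.5, 2.12], [-1.47, 1.34], [0.16, 2.42], [-1.27, 4.41], [0.06, 2.06], [-2.6, 2.6]. Speed limits (rad/s): [2.22, 2.22, 2.79, 2.79, 3.14, 3.14, 3.14].

### API

Orientations are given as a unit quaternion [x, y, z, w].
In Python, from workcell import * gives the robot as it stands.
- The arm moves only by the tool apply_moves, never from a script. Its argument "rows" is a list of rows, each an object of numbers: "x", "y", "z": the shift along the tool's x, y, z in mm; "ax", "ay", "az": the turn, a rotation vector about the tool's x, y, z in degrees; "gripper": the closure, from 0 (fully open) to 1 (shut). A call has 1 to 5 rows; each row shifts and turns the commanded pose from where the row before left it, along the tool's axes as they then stand; what a row does not reach is not made up. A row lasts 1/12 s, in which the tool goes at most 41.7 mm and 7.16 degrees, less where a joint would pass 70% of its speed; a pose out of reach is approached as far as the arm can. A call with a gripper value outside its range is refused whole. The fingers move at their own pace and stop on an object; "newtons" is the grip in N (left out, the last holds). Time passes only in rows, so rows that do not move let the fingers close. It gives the time, the measured TCP pose, the force, the opening and the grip force at its end, in the units of the state.
- get_obs(): the state, without advancing time (a new reading comes with each control period).
- camera(name): name is "scene" or "side" or "wrist"; returns a dict with "color" (420x560x3 uint8, red, green, blue), "fov_y" (degrees; the focal length in pixels is half the picture's height over the tangent of half this angle, whatever the lens; pixels are square), "cx", "cy" (the principal point, pixels), "rvec" (rotation vector, rad) and "tvec" (3), from world to camera coordinates, as OpenCV has them. Camera axes: x right, y down, z forward; pixel columns grow to the right and rows downward; lengths in m; the calibration is good to about 2 mm. A picture is of the moment at which its call begins. There is no depth.
- hand_in(): hands the job in; it is judged then, once.
The state is a dict: "clock": time; "joint_pos": joint angles; "joint_velocities": joint speeds; "tau": joint torques, N m; "position": TCP position; "ee_rot": TCP orientation; "ft_force": force on the tool from outside, world axes, zero at the start; "torque": the same for the moment, N m; "grip_width": opening from 0.0 (shut) to 1.0 (fully open); "grasp_force": force on a finger pad.
Only numpy, scipy, OpenCV 4.12 (cv2) and the standard library are available. Lean on these libraries where they do the work, as an engineer would, in place of code of your own. Each camera call takes 0.05 s, during which the arm holds its last target. There are 200 camera calls.

### The job

Load the three wooden handle blanks into the V-trough of the plywood jig: bring them over in the blue tray without spilling (it has a wooden handle for carrying), hang the tray by its two side pins in the grey forks with its back on the rest, let go of it, then raise its back (the red bar is for that) until all three blanks have rolled out of its mouth into the trough. Bring the tray back down onto its rest, and push the row of blanks along the fold until it is tight against the steel end stop, with no gaps. Leave the tall bottle and the tin standing where they are.

Things in the scene. Friction and masses are not known exactly. Their poses are not given: they have to be found in the camera images.
- tray: Blue sheet-metal tray, loose, 0.3 to 0.55 kg, three lanes side by side with a blank in each. Origin under its middle, +x to the open mouth, y along its length, z up. Pan x -54 to +50, y +-119 mm, walls 36 mm high (dividers 34). The floor (3 mm) is flat for 40 mm at the back, then rises 14.5 deg to the mouth, so blanks stay in while it is carried level.
- tray_handle (a point): Centre of the tray's dark wooden carrying handle: bar 74 mm long (along tray y), 14 mm thick (x), 18 mm high (z), on two thin legs 78 mm apart, 29 mm clear above the dividers. Tray x = -12, y = 0, z = 72 mm; axes as the tray's. The loaded tray is roughly balanced below it.
- tray_bar (a point): Centre of the round lifting bar behind the tray: 10 mm thick, red sleeve, 90 mm long along tray y, fixed to the tray at tray x = -84, z = 56 mm: 126 mm behind and 44 mm above the pin axis, 30 mm behind the back wall and above its rim. Being round it can turn between finger pads while the tray swings up about its pins.
- pin_left (a point): Middle of the exposed left (+y) pivot pin of the tray: steel, 10 mm thick, 20 mm long, sticking out sideways from the end wall near the mouth, at tray x = 42, y = +129, z = 12 mm.
- pin_right (a point): The same pin at the right (-y) end: tray y = -129 mm.
- jig: Jig fixed to the table: plywood base, aluminium V-trough (90 deg), steel end stop, two grey forks, rest rail. Origin at table height; +x from the rail over the forks to the trough, +y along the fold to the stop. Inside fold at x = 70, z = 40 mm, from y = -170 (open end) to 135 (stop). Trough rims: x = 36, z = 74 and x = 122, z = 92 mm. Stop top z = 110. Rail: x = -55, top z = 88 mm, y +-100.
- cradle_left (a point): Where pin_left's point lies when seated in the left fork: jig x = 24, y = 129, z = 100 mm. The fork is an open-topped V in 8 mm plate, rising 22 mm above this point, 34 mm wide at the mouth; 6 mm clearance to the tray wall on each side. With both pins seated and its back on the rail the tray is level, axes parallel to the jig's, underside at z = 88 mm. It swings freely and falls back if let go.
- cradle_right (a point): The same for pin_right in the right fork: jig y = -129 mm.
- stop_foot (a point): Point on the inside fold of the trough at the face of the end stop; axes as the jig's: +y runs into the stop, the trough lies along -y from here. A blank lying in the fold has its centre 18 mm above the fold; closed up against the stop the three centres lie 35, 105 and 175 mm from this point. Pushing the row takes about 1 to 2 N.
- blank_a_center (a point): Centre of a round turned wood blank, pale wood, 70 mm long, 26 mm thick, 20 to 45 g, loose, its x axis along its length; starts in the left lane (+y) of the tray.
- blank_b_center (a point): Centre of a round turned wood blank, dark wood, 70 mm long, 26 mm thick, 20 to 45 g, loose, its x axis along its length; starts in the middle lane of the tray.
- blank_c_center (a point): Centre of a round turned wood blank, mid-brown wood, 70 mm long, 26 mm thick, 20 to 45 g, loose, its x axis along its length; starts in the right lane (-y) of the tray.
- blank_a: The same pale blank (origin on its surface, turns as it rolls; use its centre point).
- blank_b: The same dark blank (origin on its surface, turns as it rolls; use its centre point).
- blank_c: The same mid-brown blank (origin on its surface, turns as it rolls; use its centre point).
- tin: Tin can, 76 mm across, 110 mm tall, loose bystander; origin at its foot.
- tall_bottle: Slim glass oil bottle with dark cap, 60 mm across, 272 mm tall, loose bystander; origin at its foot. It stands between tray and jig, nearer to or farther from the robot; the tin stands at the other of these two places.

How it is judged:
By the outcome, as a careful person would: the job done as asked, in the order asked, and still so for the second after the job is handed in, with the robot touching nothing.
It also fails if it takes over 70 s, if anything falls off the work surface, if the arm or the gripper's body presses on something with over 40 N, if the wrist force passes 120 N, or if a joint passes its speed limit or range.

## Working session

There is one attempt and no reset: what is moved stays moved. The work goes in short steps, Python scripts to look and compute and a tool call to move; the robot and the scene stay as the last step left them, time stands still between calls to the robot, and variables do not carry over. Pictures are saved under pics/ and viewed, at most 10 in all, crops included, and the job is handed in when it is done.

Besides the shell and the picture viewer there is one more tool, called after ">>>" by a JSON object that holds its "method" and its "body", one argument or row to a line. apply_moves: Moves the arm, as the interface text tells. Its arguments: {"type":"object","properties":{"rows":{"type":"array","items":{"type":"object","properties":{"x":{"type":"number"},"y":{"type":"number"},"z":{"type":"number"},"ax":{"type":"number"},"ay":{"type":"number"},"az":{"type":"number"},"gripper":{"type":"number"}}}},"newtons":{"type":"number"}},"required":["rows"]}

```bash
ls; mkdir -p pics; cat > h.py <<'E'
from workcell import *
import numpy as np, cv2
from scipy.spatial.transform import Rotation as R
def cam(n):
    c=camera(n); c['f']=c['color'].shape[0]/2/np.tan(np.radians(c['fov_y'])/2)
    c['R']=cv2.Rodrigues(np.array(c['rvec'],float))[0]; c['t']=np.array(c['tvec'],float).ravel(); return c
def save(c,n): cv2.imwrite('pics/'+n,c['color'][:,:,::-1])
def ray(c,u,v):
    d=c['R'].T@np.array([(u-c['cx'])/c['f'],(v-c['cy'])/c['f'],1]); return -c['R'].T@c['t'],d
def onz(c,u,v,z):
    o,d=ray(c,u,v); return o+d*(z-o[2])/d[2]
def proj(c,p):
    q=c['R']@np.array(p)+c['t']; return q[:2]/q[2]*c['f']+[c['cx'],c['cy']]
def cross(c1,a,c2,b):
    o1,d1=ray(c1,*a);o2,d2=ray(c2,*b)
    s=np.linalg.lstsq(np.c_[d1,-d2],o2-o1,rcond=None)[0]
    p,q=o1+d1*s[0],o2+d2*s[1]; return (p+q)/2,np.linalg.norm(p-q)
E
python3 - <<'E'
from h import *
o=get_obs(); print(o)
for n in ('scene','side','wrist'):
    c=cam(n); save(c,n+'0.png'); print(n,c['f'],-c['R'].T@c['t'],c['R'][2])
import workcell; print([x for x in dir(workcell) if 'tip' in x.lower()])
try: print(tcp_to_tips)
except Exception as e: print(e)
E
```

```text
pics
{'clock': 0.0, 'joint_pos': array([-0.02259998,  0.33286291, -0.06471105,  1.46092475,  0.02159186,
        1.3498732 , -0.08846582]), 'joint_velocities': array([-0.00038705,  0.00017091, -0.00121999, -0.0004191 ,  0.0007783 ,
        0.00027608, -0.0017422 ]), 'tau': array([ 4.98105128e-04, -6.25449800e+01,  4.97091911e-02, -3.91610491e+01,
        1.63588714e-02,  9.83294769e-03, -6.01235030e-06]), 'position': array([6.24622848e-01, 4.44840804e-06, 2.17729461e-01]), 'ee_rot': array([ 7.07084182e-01,  7.07129047e-01, -5.03075830e-04, -4.67151788e-04]), 'ft_force': array([ 0.20561532, -0.37526856,  0.07323109]), 'torque': array([ 0.02714479, -0.02467625,  0.02539389]), 'grasp_force': 0.0, 'grip_width': 0.9982328100435204}
scene 456.9359308495845 [-0.27721988  0.88305913  0.81802924] [ 0.59577634 -0.61597927 -0.51538344]
side 437.2117813968575 [0.2850695  0.91374096 0.63811838] [ 0.25898501 -0.82436828 -0.50333259]
wrist 297.8196781213461 [0.62506948 0.08465297 0.37292703] [-9.37170340e-04 -3.29454537e-01 -9.44170975e-01]
['tcp_to_tips']
0.011
```

View pics/scene0.png

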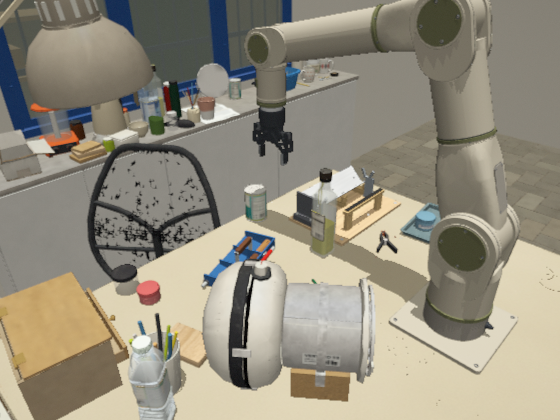

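View pics/side0.png

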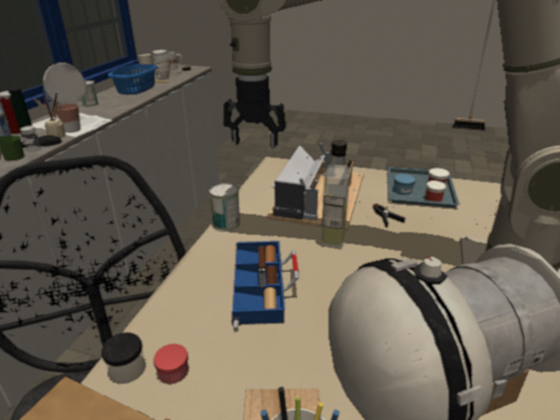

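The scene view shows the tray around (240,260), bottle foot (323,250), tin (255,215) and jig (350,205). The side view shows the tray at (262,280), red bar at (295,265), left pin at (236,324), tin foot (225,225), bottle foot (335,240) and jig (315,190).

```bash
python3 - <<'E'
from h import *
s=cam('side'); c=cam('scene')
f=lambda p:np.round(p,3)
def mask(c,cond,box):
    a=c['color'].astype(int); x0,y0,x1,y1=box
    m=np.zeros(a.shape[:2],np.uint8); m[y0:y1,x0:x1]=cond(a[y0:y1,x0:x1,0],a[y0:y1,x0:x1,1],a[y0:y1,x0:x1,2]); return m
red=lambda r,g,b:(r>120)&(g<60)&(b<60)
blue=lambda r,g,b:(b>70)&(r<50)&(b>g+25)
for n,k,bx in (('side',s,(280,240,310,290)),('scene',c,(240,240,290,275))):
    m=mask(k,red,bx); v,u=np.nonzero(m); print(n,'red',len(u),u.mean(),v.mean(),u.min(),u.max(),v.min(),v.max(), f(onz(k,u.mean(),v.mean(),.056)))
m=mask(s,blue,(225,235,300,330)); p=cv2.findContours(m,0,2)[0]; p=max(p,key=cv2.contourArea)
ap=cv2.approxPolyDP(p,4,True)[:,0]; print([(tuple(int(x) for x in q),f(onz(s,*q,.036)),f(onz(s,*q,0))) for q in ap])
print('pinL',f(onz(s,236,324,.012)))
print('tin',f(onz(s,225,228,0)),'bottle',f(onz(s,334,240,0)))
cr=cv2.resize(s['color'][140:340,200:400],(800,800),interpolation=cv2.INTER_CUBIC)[0:800]
cv2.imwrite('pics/crop1.png',cv2.resize(s['color'][140:335,200:460],(800,600),interpolation=cv2.INTER_CUBIC)[:,:,::-1])
E
```

```text
side red 47 294.27659574468083 262.06382978723406 292 296 255 270 [0.48  0.172 0.056]
scene red 35 266.57142857142856 254.6 261 271 249 259 [0.48  0.172 0.056]
[((277, 242), array([0.547, 0.081, 0.036]), array([0.563, 0.032, 0.   ])), ((262, 242), array([0.582, 0.091, 0.036]), array([0.6  , 0.042, 0.   ])), ((276, 242), array([0.549, 0.082, 0.036]), array([0.565, 0.032, 0.   ])), ((277, 261), array([0.525, 0.154, 0.036]), array([0.539, 0.108, 0.   ])), ((266, 263), array([0.547, 0.168, 0.036]), array([0.562, 0.123, 0.   ])), ((279, 264), array([0.517, 0.163, 0.036]), array([0.531, 0.118, 0.   ])), ((278, 283), array([0.5  , 0.226, 0.036]), array([0.513, 0.185, 0.   ])), ((266, 284), array([0.524, 0.237, 0.036]), array([0.538, 0.196, 0.   ])), ((281, 286), array([0.491, 0.234, 0.036]), array([0.504, 0.193, 0.   ])), ((278, 307), array([0.479, 0.296, 0.036]), array([0.491, 0.259, 0.   ])), ((264, 310), array([0.503, 0.312, 0.036]), array([0.516, 0.276, 0.   ])), ((262, 296), array([0.52 , 0.275, 0.036]), array([0.534, 0.236, 0.   ])), ((235, 291), array([0.578, 0.276, 0.036]), array([0.596, 0.238, 0.   ])), ((233, 311), array([0.56 , 0.332, 0.036]), array([0.577, 0.297, 0.   ])), ((283, 309), array([0.468, 0.299, 0.036]), array([0.479, 0.262, 0.   ]))]
pinL [0.552 0.34  0.012]
tin [0.717 0.007 0.   ] bottle [ 0.424 -0.018  0.   ]
```

View pics/crop1.png

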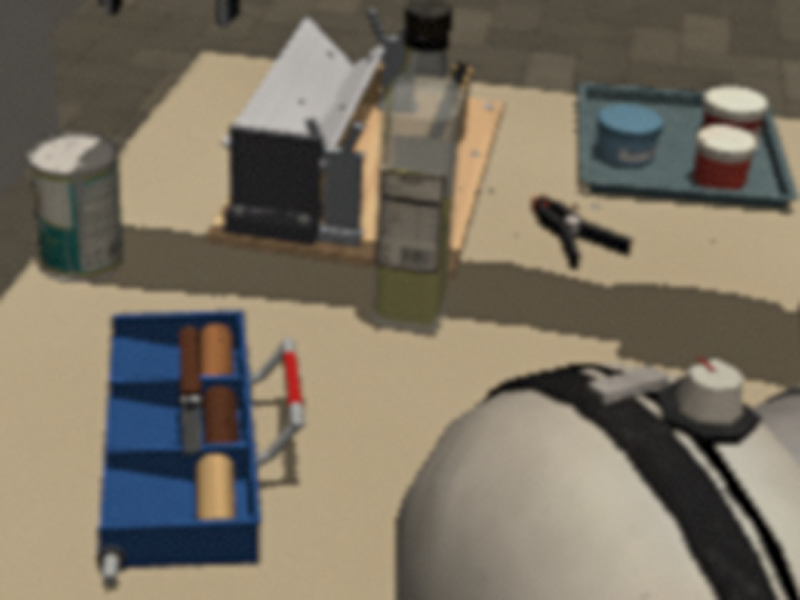

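The crop shows the tray with its mouth to the left and a blank in each lane. The jig has its dark stop top edge at side pixels (275,181)-(306,184), its base corners at (269,216), (350,226) and (364,172), and the rail on the robot side.

View pics/wrist0.png

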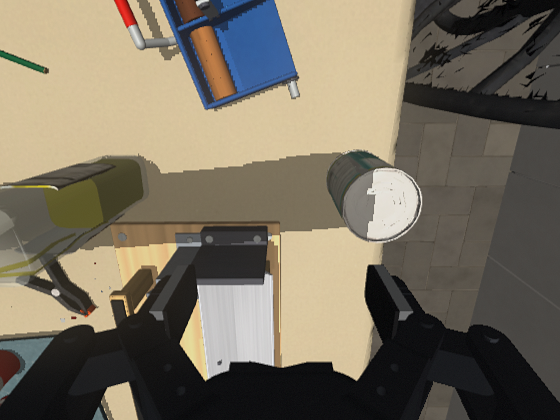

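```bash
python3 - <<'E'
from h import *
s=cam('side')
for n,u,v,z in (('base+y far',269,216.4,.0),('base+y near',349.5,226,.0),('base-y near',364,172.5,.0),('stopL',275.4,180.6,.11),('stopR',305.6,183.9,.11)): print(n,np.round(onz(s,u,v,z),3))
E
```

```text
base+y far [ 0.621 -0.083  0.   ]
base+y near [ 0.397 -0.096  0.   ]
base-y near [ 0.402 -0.442 -0.   ]
stopL [ 0.604 -0.093  0.11 ]
stopR [ 0.521 -0.096  0.11 ]
```

The wrist view shows the jig roughly aligned with the world axes (stop at (230,240)), the tray's right pin at (294,88), the tin at (375,195) and the bottle on the left around (90,200). I'll go up and take a closer look over the jig.

>>> {"method": "apply_moves", "body": {
  "rows": [
    {"z": -35},
    {"z": -35,"x": -20,"y": -15},
    {"z": -35,"x": -30,"y": -20},
    {"z": -35,"x": -30,"y": -20},
    {"x": -20,"y": -20}
  ]
}}

```text
invalid input at $.rows[0]: expected keys x, y, z, ax, ay, az, gripper
```

>>> {"method": "apply_moves", "body": {
  "rows": [
    {"x": -10},
    {}
  ]
}}

```text
invalid input at $.rows[0]: expected keys x, y, z, ax, ay, az, gripper
```

```bash
python3 - <<'E'
from h import *
w=cam('wrist'); save(w,'w1.png'); np.save('w1.npy',w,allow_pickle=True); print(get_obs()['position'])
E
```

```text
[6.24946657e-01 3.70831961e-05 2.18371227e-01]
```

View pics/w1.png

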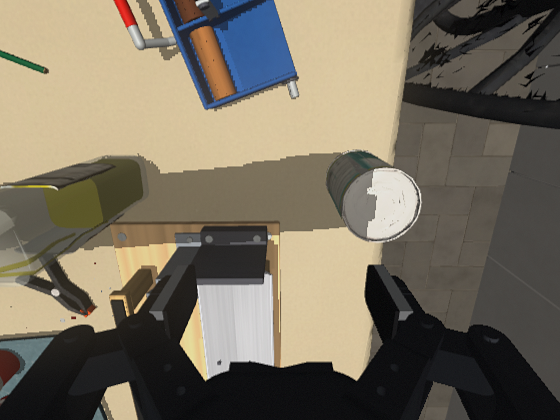

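The move was refused because each row needs every key, so this is the same picture as before. I'll resend with full rows.

>>> {"method": "apply_moves", "body": {
  "rows": [
    {"x": 0,"y": 0,"z": -35,"ax": 0,"ay": 0,"az": 0,"gripper": 0},
    {"x": -20,"y": -15,"z": -35,"ax": 0,"ay": 0,"az": 0,"gripper": 0},
    {"x": -25,"y": -20,"z": -35,"ax": 0,"ay": 0,"az": 0,"gripper": 0},
    {"x": -25,"y": -20,"z": -35,"ax": 0,"ay": 0,"az": 0,"gripper": 0},
    {"x": -30,"y": -20,"z": 0,"ax": 0,"ay": 0,"az": 0,"gripper": 0}
  ]
}}

```text
clock: 0.77
position: [0.5565, -0.0927, 0.3554]
ee_rot: [0.706, 0.708, 0.003, 0.003]
ft_force: [1.3, -0.4, 1.0]
grip_width: 1.002
grasp_force: 0.0
```

>>> {"method": "apply_moves", "body": {
  "rows": [
    {"x": -10,"y": 0,"z": 0,"ax": 0,"ay": 0,"az": 0,"gripper": 0},
    {"x": 0,"y": 0,"z": 0,"ax": 0,"ay": 0,"az": 0,"gripper": 0}
  ]
}}

```text
clock: 0.93
position: [0.5544, -0.1072, 0.3498]
ee_rot: [0.709, 0.705, 0.0, 0.001]
ft_force: [-0.1, 0.2, -0.5]
grip_width: 1.0
grasp_force: 0.0
```

```bash
python3 - <<'E'
from h import *
w=cam('wrist'); save(w,'w2.png'); np.save('w2.npy',w,allow_pickle=True); print(get_obs()['position'],get_obs()['clock'])
E
```

```text
[ 0.55496998 -0.10467433  0.34899217] 0.9833
```

View pics/w2.png

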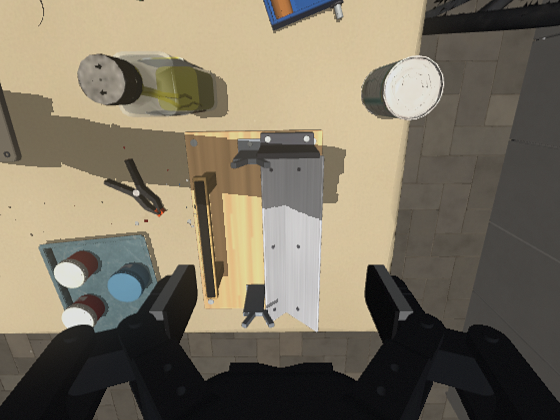

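The view shows the whole jig: rail from (203,178) to (211,300), forks near (255,155) and (257,300), trough far rim from (323,155) to (317,332), and stop at (290,143). I'll enlarge it.

```bash
python3 - <<'E'
from h import *
w=np.load('w2.npy',allow_pickle=True).item()
cv2.imwrite('pics/w2c.png',cv2.resize(w['color'][125:335,175:335],(456,598),interpolation=cv2.INTER_CUBIC)[:,:,::-1])
for n,u,v,z in (('rail+',201.5,178,.088),('rail-',210,299,.088),('rim-',317,332,.092),('rim+',323,156,.092)): print(n,np.round(onz(w,u,v,z),4))
E
```

```text
rail+ [ 0.4414 -0.1267  0.088 ]
rail- [ 0.4361 -0.3338  0.088 ]
rim- [ 0.6162 -0.4001  0.092 ]
rim+ [ 0.6142 -0.0954  0.092 ]
```

View pics/w2c.png

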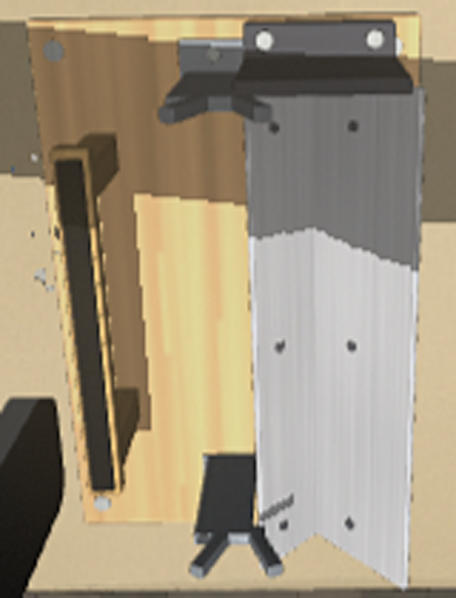

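```bash
python3 - <<'E'
from h import *
w=np.load('w2.npy',allow_pickle=True).item()
P=[('rail+',200.3,180.5,.088,-55,100),('rail-',211.9,297.1,.088,-55,-100),('rim-',317.2,331.1,.092,122,-170),('rim+',322.8,157.3,.092,122,135),('forkL',250.5,165.7,.122,24,129),('forkR',258.4,325.1,.122,24,-129),('fold-',285.6,311.1,.04,70,-170)]
A=np.array([onz(w,*p[1:4])[:2] for p in P]); B=np.array([p[4:] for p in P])/1e3
U,_,Vt=np.linalg.svd((B-B.mean(0)).T@(A-A.mean(0))); M=(U@Vt).T
t=A.mean(0)-M@B.mean(0)
print('yaw',np.degrees(np.arctan2(M[1,0],M[0,0])),'jig',t)
for p,a,b in zip(P,A,B): print(p[0],np.round(a,4),np.round((a-(M@b+t))*1e3,1))
print('side view check'); s=cam('side')
for n,b,z in (('stop',(.07,.135),.11),('cradL',(.024,.129),.1)): q=M@b+t; print(n,q,proj(s,[*q,z]))
E
```

```text
yaw 0.24718473199525628 jig [ 0.49337782 -0.23005067]
rail+ [ 0.4393 -0.1304] [ 1.4 -0.1]
rail- [ 0.4396 -0.33  ] [0.8 0.2]
rim- [ 0.6165 -0.3982] [0.4 1.3]
rim+ [ 0.614  -0.0973] [-0.8 -2.7]
forkL [ 0.516  -0.1022] [-0.8 -1.2]
forkR [ 0.5183 -0.3583] [0.4 0.7]
fold- [ 0.5629 -0.398 ] [-1.2  1.7]
side view check
stop [ 0.56279475 -0.09474994] [290.38645672 182.19748468]
cradL [ 0.51682106 -0.10094833] [307.587828   186.66157228]
```

The jig fit is good: yaw about 0, origin (0.493,-0.230). Next I go over the tray.

>>> {"method": "apply_moves", "body": {
  "rows": [
    {"x": 38,"y": 0,"z": 0,"ax": 0,"ay": 0,"az": 0,"gripper": 0},
    {"x": 38,"y": 0,"z": 0,"ax": 0,"ay": 0,"az": 0,"gripper": 0},
    {"x": 38,"y": 0,"z": 0,"ax": 0,"ay": 0,"az": 0,"gripper": 0},
    {"x": 38,"y": 0,"z": 0,"ax": 0,"ay": 0,"az": 0,"gripper": 0},
    {"x": 38,"y": -7,"z": 0,"ax": 0,"ay": 0,"az": 0,"gripper": 0}
  ]
}}

```text
clock: 1.45
position: [0.5482, 0.0903, 0.3478]
ee_rot: [0.706, 0.708, -0.0, -0.001]
ft_force: [0.8, -0.5, -0.4]
grip_width: 1.001
grasp_force: 0.0
```

>>> {"method": "apply_moves", "body": {
  "rows": [
    {"x": 38,"y": 0,"z": 0,"ax": 0,"ay": 0,"az": 0,"gripper": 0},
    {"x": 38,"y": 0,"z": 0,"ax": 0,"ay": 0,"az": 0,"gripper": 0},
    {"x": 30,"y": 0,"z": 20,"ax": 0,"ay": 0,"az": 0,"gripper": 0},
    {"x": 0,"y": 0,"z": 30,"ax": 0,"ay": 0,"az": -7,"gripper": 0},
    {"x": 0,"y": 0,"z": 30,"ax": 0,"ay": 0,"az": -7,"gripper": 0}
  ]
}}

```text
clock: 1.87
position: [0.5472, 0.1976, 0.2674]
ee_rot: [0.611, 0.792, 0.001, -0.001]
ft_force: [1.3, -1.1, -0.1]
grip_width: 1.001
grasp_force: 0.0
```

>>> {"method": "apply_moves", "body": {
  "rows": [
    {"x": 0,"y": 0,"z": 10,"ax": 0,"ay": 0,"az": -7,"gripper": 0.2},
    {"x": 0,"y": 0,"z": 0,"ax": 0,"ay": 0,"az": 0,"gripper": 0.4},
    {"x": 0,"y": 0,"z": 0,"ax": 0,"ay": 0,"az": 0,"gripper": 0.4}
  ]
}}

```text
clock: 2.12
position: [0.5478, 0.1939, 0.2584]
ee_rot: [0.567, 0.824, -0.0, -0.001]
ft_force: [-0.1, 0.2, 0.5]
grip_width: 0.612
grasp_force: 0.0
```

```bash
python3 - <<'E'
from h import *
w=cam('wrist'); save(w,'w3.png'); np.save('w3.npy',w,allow_pickle=True); o=get_obs(); print(o['position'],o['clock'],R.from_quat(o['ee_rot']).as_matrix().round(3))
for p in ((.547,.198,.072),(.48,.172,.056)): print(proj(w,p))
E
```

```text
[0.54841264 0.19380203 0.25959848] 2.1667 [[-0.355  0.935  0.   ]
 [ 0.935  0.355  0.001]
 [ 0.001  0.001 -1.   ]]
[281.34358447 173.74660991]
[222.59335902 171.09491144]
```

View pics/w3.png

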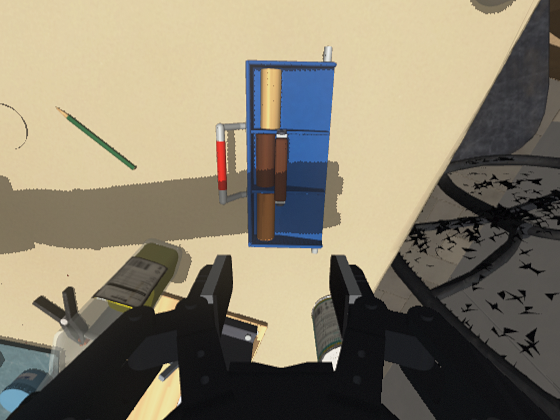

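The wrist view shows the tray straight below: handle (281,135)-(280,203), red sleeve (222,142)-(222,190), pins at (328,54) and (315,250).

```bash
python3 - <<'E'
from h import *
w=np.load('w3.npy',allow_pickle=True).item()
a=w['color'].astype(int); m=(a[:,:,0]>120)&(a[:,:,1]<60)&(a[:,:,2]<60); m[300:]=0; m[:,:200]=0;m[:,240:]=0
v,u=np.nonzero(m); print(u.mean(),v.mean(),v.min(),v.max())
h=onz(w,280.5,169,.081); b=onz(w,u.mean(),v.mean(),.060); b1=onz(w,u[v<v.min()+3].mean(),v.min(),.06); b2=onz(w,u[v>v.max()-3].mean(),v.max(),.06)
pl=onz(w,328,54,.014); pr=onz(w,315,250,.014)
yaw=lambda d:np.degrees(np.arctan2(-d[0],d[1]))
ht,hb=onz(w,281,135,.078),onz(w,280,203,.078)
print('h',h,ht,hb,'bar',b,'pins',pl,pr,yaw(b1-b2),yaw(pl-pr),yaw(ht-hb),np.linalg.norm(pl-pr),np.linalg.norm((h-b)[:2]))
y=np.radians(yaw(pl-pr)); ex=np.array([np.cos(y),np.sin(y)]); print('handle from bar',b[:2]+.072*ex,'from pins',((pl+pr)/2)[:2]-.054*ex)
E
```

```text
221.17469879518072 165.7289156626506 141 189
h [0.54338088 0.2047766  0.081     ] [0.53057231 0.23998539 0.078     ] [0.55768072 0.16549558 0.078     ] bar [0.47688673 0.17881532 0.06      ] pins [0.5519075  0.34336793 0.014     ] [0.64072918 0.09407167 0.014     ] 17.66204573102238 19.610456375335286 19.997512433786564 0.2646467788930234 0.07138249113844448
handle from bar [0.54471046 0.20298021] from pins [0.54545055 0.20059613]
```

>>> {"method": "apply_moves", "body": {
  "rows": [
    {"x": 10,"y": 0,"z": 30,"ax": 0,"ay": 0,"az": 1,"gripper": 0.4},
    {"x": 0,"y": 0,"z": 40,"ax": 0,"ay": 0,"az": 0,"gripper": 0.4},
    {"x": 0,"y": 0,"z": 40,"ax": 0,"ay": 0,"az": 0,"gripper": 0.4},
    {"x": 0,"y": 0,"z": 35,"ax": 0,"ay": 0,"az": 0,"gripper": 0.4},
    {"x": 0,"y": 0,"z": 30,"ax": 0,"ay": 0,"az": 0,"gripper": 0.4}
  ]
}}

```text
clock: 2.58
position: [0.545, 0.2026, 0.0831]
ee_rot: [0.575, 0.818, 0.001, 0.0]
ft_force: [1.1, -0.4, -0.4]
grip_width: 0.601
grasp_force: 0.0
```

>>> {"method": "apply_moves", "body": {
  "rows": [
    {"x": 0,"y": 0,"z": 20,"ax": 0,"ay": 0,"az": 0,"gripper": 0.4},
    {"x": 0,"y": 0,"z": 0,"ax": 0,"ay": 0,"az": 0,"gripper": 0.4},
    {"x": 0,"y": 0,"z": 0,"ax": 0,"ay": 0,"az": 0,"gripper": 0.4}
  ]
}}

```text
clock: 2.83
position: [0.5452, 0.2026, 0.0648]
ee_rot: [0.574, 0.819, 0.0, 0.0]
ft_force: [0.4, 0.7, -0.7]
grip_width: 0.601
grasp_force: 0.0
```

```bash
python3 - <<'E'
from h import *
w=cam('wrist'); save(w,'w4.png'); o=get_obs(); print(o['position'],o['clock'],o['ft_force'])
E
```

```text
[0.54603714 0.20288435 0.06600406] 2.8833 [0.40544878 0.23854427 0.47074285]
```

View pics/w4.png

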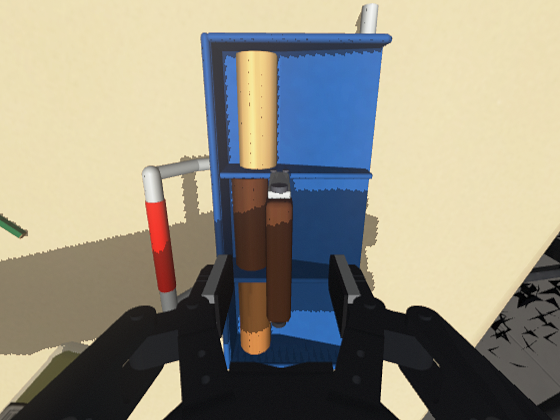

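The handle (around (279,255)) lies between the open pads, a little off along the bar at most. I'll close and lift.

>>> {"method": "apply_moves", "body": {
  "newtons": 80,
  "rows": [
    {"x": 0,"y": 0,"z": 1,"ax": 0,"ay": 0,"az": 0,"gripper": 1},
    {"x": 0,"y": 0,"z": 0,"ax": 0,"ay": 0,"az": 0,"gripper": 1},
    {"x": 0,"y": 0,"z": 0,"ax": 0,"ay": 0,"az": 0,"gripper": 1},
    {"x": 0,"y": 0,"z": 0,"ax": 0,"ay": 0,"az": 0,"gripper": 1},
    {"x": 0,"y": 0,"z": 0,"ax": 0,"ay": 0,"az": 0,"gripper": 1}
  ]
}}

```text
clock: 3.3
position: [0.5455, 0.2024, 0.0644]
ee_rot: [0.574, 0.819, 0.001, 0.001]
ft_force: [-2.0, -0.6, 7.7]
grip_width: 0.119
grasp_force: 78.4
```

>>> {"method": "apply_moves", "body": {
  "rows": [
    {"x": 0,"y": 0,"z": -3,"ax": 0,"ay": 0,"az": 0,"gripper": 1},
    {"x": 0,"y": 0,"z": -6,"ax": 0,"ay": 0,"az": 0,"gripper": 1},
    {"x": 0,"y": 0,"z": -8,"ax": 0,"ay": 0,"az": 0,"gripper": 1},
    {"x": 0,"y": 0,"z": -8,"ax": 0,"ay": 0,"az": 0,"gripper": 1},
    {"x": 0,"y": 0,"z": -5,"ax": 0,"ay": 0,"az": 0,"gripper": 1}
  ]
}}

```text
clock: 3.72
position: [0.5452, 0.2022, 0.0943]
ee_rot: [0.574, 0.819, 0.001, 0.0]
ft_force: [0.5, 0.9, -4.7]
grip_width: 0.12
grasp_force: 78.3
```

```bash
python3 - <<'E'
from h import *
o=get_obs(); print(o['position'],o['clock'],o['ft_force'],o['torque'],o['grip_width'],R.from_quat(o['ee_rot']).as_matrix().round(3))
E
```

```text
[0.5451783  0.20221508 0.09434659] 3.7167 [ 0.45183857  0.92581649 -4.661145  ] [ 0.04513095 -0.06751907  0.00422715] 0.11969090087912446 [[-0.342  0.94   0.001]
 [ 0.94   0.342  0.   ]
 [ 0.     0.001 -1.   ]]
```

>>> {"method": "apply_moves", "body": {
  "rows": [
    {"x": 0,"y": 0,"z": -14,"ax": 0,"ay": 0,"az": 0,"gripper": 1},
    {"x": 0,"y": 0,"z": -26,"ax": 0,"ay": 0,"az": 0,"gripper": 1},
    {"x": 0,"y": 0,"z": -36,"ax": 0,"ay": 0,"az": 0,"gripper": 1},
    {"x": 0,"y": 0,"z": -36,"ax": 0,"ay": 0,"az": 0,"gripper": 1},
    {"x": 0,"y": 0,"z": -20,"ax": 0,"ay": 0,"az": 2,"gripper": 1}
  ]
}}

```text
clock: 4.13
position: [0.5457, 0.2026, 0.2299]
ee_rot: [0.588, 0.809, 0.002, 0.001]
ft_force: [1.5, 0.9, -3.7]
grip_width: 0.118
grasp_force: 78.6
```

>>> {"method": "apply_moves", "body": {
  "rows": [
    {"x": 0,"y": 0,"z": -8,"ax": 0,"ay": 0,"az": 4,"gripper": 1},
    {"x": 0,"y": 0,"z": 0,"ax": 0,"ay": 0,"az": 5,"gripper": 1},
    {"x": 0,"y": 0,"z": 0,"ax": 0,"ay": 0,"az": 5,"gripper": 1},
    {"x": 0,"y": 0,"z": 0,"ax": 0,"ay": 0,"az": 3,"gripper": 1},
    {"x": 0,"y": 0,"z": 0,"ax": 0,"ay": 0,"az": 1,"gripper": 1}
  ]
}}

```text
clock: 4.55
position: [0.5446, 0.2021, 0.2334]
ee_rot: [0.708, 0.706, 0.0, 0.0]
ft_force: [-0.2, 0.9, -3.3]
grip_width: 0.12
grasp_force: 78.6
```

>>> {"method": "apply_moves", "body": {
  "rows": [
    {"x": -8,"y": 5,"z": 0,"ax": 0,"ay": 0,"az": 0,"gripper": 1},
    {"x": -16,"y": 8,"z": 0,"ax": 0,"ay": 0,"az": 0,"gripper": 1},
    {"x": -24,"y": 8,"z": 0,"ax": 0,"ay": 0,"az": 0,"gripper": 1},
    {"x": -30,"y": 4,"z": 0,"ax": 0,"ay": 0,"az": 0,"gripper": 1},
    {"x": -32,"y": 0,"z": 0,"ax": 0,"ay": 0,"az": 0,"gripper": 1}
  ]
}}

```text
clock: 4.97
position: [0.5704, 0.0907, 0.2328]
ee_rot: [0.706, 0.708, 0.0, 0.0]
ft_force: [0.3, -0.2, -3.9]
grip_width: 0.123
grasp_force: 78.6
```

>>> {"method": "apply_moves", "body": {
  "rows": [
    {"x": -32,"y": 0,"z": 0,"ax": 0,"ay": 0,"az": 0,"gripper": 1},
    {"x": -32,"y": 0,"z": 0,"ax": 0,"ay": 0,"az": 0,"gripper": 1},
    {"x": -32,"y": 0,"z": 0,"ax": 0,"ay": 0,"az": 0,"gripper": 1},
    {"x": -32,"y": 0,"z": 0,"ax": 0,"ay": 0,"az": 0,"gripper": 1},
    {"x": -32,"y": 0,"z": 0,"ax": 0,"ay": 0,"az": 0,"gripper": 1}
  ]
}}

```text
clock: 5.38
position: [0.5695, -0.0704, 0.2332]
ee_rot: [0.707, 0.708, 0.0, 0.0]
ft_force: [0.8, -0.9, -4.1]
grip_width: 0.12
grasp_force: 78.6
```

>>> {"method": "apply_moves", "body": {
  "rows": [
    {"x": -32,"y": 0,"z": 0,"ax": 0,"ay": 0,"az": 0,"gripper": 1},
    {"x": -32,"y": 0,"z": 0,"ax": 0,"ay": 0,"az": 0,"gripper": 1},
    {"x": -32,"y": 0,"z": 0,"ax": 0,"ay": 0,"az": 0,"gripper": 1},
    {"x": -22,"y": 0,"z": 0,"ax": 0,"ay": 0,"az": 0,"gripper": 1},
    {"x": -12,"y": 0,"z": 0,"ax": 0,"ay": 0,"az": 0,"gripper": 1}
  ]
}}

```text
clock: 5.8
position: [0.5687, -0.2029, 0.233]
ee_rot: [0.708, 0.706, -0.001, 0.001]
ft_force: [-0.3, 0.1, -5.2]
grip_width: 0.121
grasp_force: 78.6
```

```bash
python3 - <<'E'
from h import *
o=get_obs(); print(o['position'],o['clock'],o['ft_force'],o['torque'],o['grip_width'],R.from_quat(o['ee_rot']).as_matrix().round(3))
E
```

```text
[ 0.56873857 -0.20287151  0.23296704] 5.8 [-0.30548788  0.05586121 -5.2096668 ] [-0.05142659  0.02141288 -0.00674602] 0.12081081869498368 [[ 0.003  1.    -0.   ]
 [ 1.    -0.003 -0.002]
 [-0.002 -0.    -1.   ]]
```

>>> {"method": "apply_moves", "body": {
  "rows": [
    {"x": -8,"y": -10,"z": 0,"ax": 0,"ay": 0,"az": 0,"gripper": 1},
    {"x": -10,"y": -22,"z": 0,"ax": 0,"ay": 0,"az": 0,"gripper": 1},
    {"x": -6,"y": -30,"z": 0,"ax": 0,"ay": 0,"az": 0,"gripper": 1},
    {"x": -2,"y": -24,"z": 0,"ax": 0,"ay": 0,"az": 0,"gripper": 1},
    {"x": 0,"y": -12,"z": 0,"ax": 0,"ay": 0,"az": 0,"gripper": 1}
  ]
}}

```text
clock: 6.22
position: [0.4687, -0.2243, 0.233]
ee_rot: [0.707, 0.707, -0.0, -0.0]
ft_force: [0.9, -0.7, -4.4]
grip_width: 0.119
grasp_force: 78.6
```

>>> {"method": "apply_moves", "body": {
  "rows": [
    {"x": 0,"y": -5,"z": 10,"ax": 0,"ay": 0,"az": 0,"gripper": 1},
    {"x": 0,"y": 0,"z": 5,"ax": 0,"ay": 0,"az": 0,"gripper": 1},
    {"x": 0,"y": 0,"z": 0,"ax": 0,"ay": 0,"az": 0,"gripper": 1}
  ]
}}

```text
clock: 6.47
position: [0.4662, -0.2229, 0.217]
ee_rot: [0.706, 0.708, -0.0, -0.001]
ft_force: [0.3, 0.5, -4.2]
grip_width: 0.119
grasp_force: 78.7
```

```bash
python3 - <<'E'
from h import *
o=get_obs(); p=o['position']; print(p,o['clock'],o['ft_force'],R.from_quat(o['ee_rot']).as_matrix().round(3))
for n in ('wrist','side','scene'):
    c=cam(n); np.save(n+'5.npy',c,allow_pickle=True); save(c,n+'5.png'); a=c['color'].astype(int); m=((a[:,:,0]>100)&(a[:,:,1]<60)&(a[:,:,2]<60)).astype(np.uint8)
    bm=((a[:,:,2]>60)&(a[:,:,0]<60)&(a[:,:,2]>a[:,:,1]+25)).astype(np.uint8)
    print(n,'expected bar',proj(c,p+[-.072,0,-.008]),'pinL',proj(c,p+[.054,.129,-.052]))
    for mm in (m,bm):
        k,l,s,ce=cv2.connectedComponentsWithStats(mm); 
        for i in range(1,k):
            if s[i,4]>25: print(s[i],ce[i].round(1))
E
```

```text
[ 0.46616004 -0.22291217  0.21700367] 6.4667 [ 0.27557578  0.52237375 -4.20055324] [[-0.002  1.    -0.001]
 [ 1.     0.002  0.001]
 [ 0.001 -0.001 -1.   ]]
wrist expected bar [162.37875362 247.62888905] pinL [369.34013429  23.92359127]
[ 147  201   29   92 1549] [161.9 245.5]
[273  41 119   1 119] [332.  41.]
[263  47 117   8 426] [320.4  50.9]
[ 264   95  110  178 7701] [325.3 204.2]
[211 142  18 163 789] [219.2 224.4]
[222 172  50  79 500] [256.3 190.4]
[227 278  14   5  55] [233.4 279.7]
[322 278  41  29 855] [341.5 289.4]
[267 319  31  21 289] [282.3 330. ]
[264 336  34  24 326] [281.2 347.5]
[268 363  29   5  78] [281.3 365. ]
side expected bar [363.43888292 136.51946974] pinL [306.307446   165.33583316]
[156 356  31  15  39] [172.3 366. ]
[ 84  60  72  20 340] [121.3  70.8]
[25 93 17  9 51] [32.8 97.4]
[321 131  11   6  47] [326.1 133.4]
[308 150  23   8  99] [317.8 154.1]
scene expected bar [377.33048512 169.44660434] pinL [317.9558841  183.51254533]
[373 166  11   7  33] [377.9 168.9]
[105   0  29  36 576] [119.7  12.7]
[ 209    0   91   93 2791] [253.8  51.2]
[   0   28   42  110 1658] [14.3 92.4]
[177  80  19  10 106] [186.   84.3]
[189  87   8   7  42] [192.8  90.4]
[121  94  19  17 161] [129.1 102.5]
[ 67 107  25  16 272] [ 80.  114.2]
[368 154  21  12 117] [375.5 159.2]
[331 159  42  36 554] [348.5 177.9]
[363 175  12  10  37] [368.8 178.9]
```

```bash
python3 - <<'E'
from h import *
w=np.load('wrist5.npy',allow_pickle=True).item(); a=w['color'].astype(int)
m=((a.max(2)-a.min(2)<25)&(a.min(2)>110)).astype(np.uint8); m[60:]=0
k,l,s,ce=cv2.connectedComponentsWithStats(m)
for i in range(1,k):
    if s[i,4]>20: print(s[i],ce[i].round(1))
print(-w['R'].T@w['t'], onz(w,161.9,245.5,.217-.008+.003))
E
```

```text
[ 361    2  100   40 1084] [399.5  28.2]
[338  30  23   2  23] [349.  31.]
[251  32  86   1  86] [293.5  32. ]
[383  47  74  13 626] [425.2  54.8]
[ 0.46640854 -0.13839727  0.37220816] [ 0.39538363 -0.21994173  0.212     ]
```

>>> {"method": "apply_moves", "body": {
  "rows": [
    {"x": -5,"y": -2,"z": 4,"ax": 0,"ay": 0,"az": 0,"gripper": 1},
    {"x": -4,"y": -2,"z": 12,"ax": 0,"ay": 0,"az": 0,"gripper": 1},
    {"x": 0,"y": 0,"z": 14,"ax": 0,"ay": 0,"az": 0,"gripper": 1},
    {"x": 0,"y": 0,"z": 10,"ax": 0,"ay": 0,"az": 0,"gripper": 1},
    {"x": 0,"y": 0,"z": 8,"ax": 0,"ay": 0,"az": 0,"gripper": 1}
  ]
}}

```text
clock: 7.03
position: [0.4621, -0.233, 0.168]
ee_rot: [0.707, 0.707, -0.0, -0.001]
ft_force: [-0.1, -0.0, -4.0]
grip_width: 0.119
grasp_force: 78.7
```

>>> {"method": "apply_moves", "body": {
  "rows": [
    {"x": 0,"y": 0,"z": 5,"ax": 0,"ay": 0,"az": 0,"gripper": 1},
    {"x": 0,"y": 0,"z": 4,"ax": 0,"ay": 0,"az": 0,"gripper": 1},
    {"x": 0,"y": 0,"z": 3,"ax": 0,"ay": 0,"az": 0,"gripper": 1},
    {"x": 0,"y": 0,"z": 0,"ax": 0,"ay": 0,"az": 0,"gripper": 1}
  ]
}}

```text
clock: 7.37
position: [0.4627, -0.2329, 0.1576]
ee_rot: [0.707, 0.707, -0.0, -0.0]
ft_force: [-1.2, -0.7, -4.5]
grip_width: 0.118
grasp_force: 78.7
```

>>> {"method": "apply_moves", "body": {
  "rows": [
    {"x": 0,"y": 0,"z": 2,"ax": 0,"ay": 0,"az": 0,"gripper": 1},
    {"x": 0,"y": 0,"z": 1,"ax": 0,"ay": 0,"az": 0,"gripper": 1},
    {"x": 0,"y": 0,"z": 1,"ax": 0,"ay": 0,"az": 0,"gripper": 1},
    {"x": 0,"y": 0,"z": 0,"ax": 0,"ay": 0,"az": 0,"gripper": 1}
  ]
}}

```text
clock: 7.7
position: [0.4628, -0.2329, 0.1539]
ee_rot: [0.707, 0.707, 0.0, 0.0]
ft_force: [0.3, 0.3, -4.1]
grip_width: 0.124
grasp_force: 78.7
```

```bash
cat > chk.py <<'E'
from h import *
# compare image with the seated model: red bar position from wrist/side/scene
o=get_obs(); p=o['position']; print('pos',p.round(4),'t',o['clock'],'F',o['ft_force'].round(1),'M',o['torque'].round(2),'rot',o['ee_rot'].round(3))
exp=np.array([.4934-.102,-.230,.144])
for n in ('wrist','side','scene'):
    c=cam(n); save(c,n+'_last.png'); a=c['color'].astype(int); m=((a[:,:,0]>90)&(a[:,:,1]<60)&(a[:,:,2]<60)).astype(np.uint8)
    e=proj(c,exp); k,l,s,ce=cv2.connectedComponentsWithStats(m)
    print(n,'bar expected',e.round(1),[(ce[i].round(1).tolist(),int(s[i,4])) for i in range(1,k) if s[i,4]>20 and np.hypot(*(ce[i]-e))<80])
E
python3 chk.py
```

```text
pos [ 0.4628 -0.2329  0.1539] t 7.7 F [ 0.3  0.3 -4.1] M [ 0.03 -0.01 -0.01] rot [0.707 0.707 0.    0.   ]
wrist bar expected [163.8 242.1] [([135.3, 179.8], 25), ([162.3, 245.5], 1570)]
side bar expected [362.7 157.8] []
scene bar expected [377.3 187.8] [([379.1, 186.5], 37)]
```

>>> {"method": "apply_moves", "body": {
  "rows": [
    {"x": 0,"y": 0,"z": 1,"ax": 0,"ay": 0,"az": 0,"gripper": 1},
    {"x": 0,"y": 0,"z": 1,"ax": 0,"ay": 0,"az": 0,"gripper": 1},
    {"x": 0,"y": 0,"z": 0,"ax": 0,"ay": 0,"az": 0,"gripper": 1}
  ]
}}

```text
clock: 8.1
position: [0.463, -0.233, 0.1524]
ee_rot: [0.707, 0.707, 0.0, 0.0]
ft_force: [-0.6, 0.2, 1.0]
grip_width: 0.121
grasp_force: 79.3
```

>>> {"method": "apply_moves", "body": {
  "rows": [
    {"x": 0,"y": 0,"z": 1,"ax": 0,"ay": 0,"az": 0,"gripper": 1},
    {"x": 0,"y": 0,"z": 0,"ax": 0,"ay": 0,"az": 0,"gripper": 1}
  ]
}}

```text
clock: 8.27
position: [0.4631, -0.233, 0.1523]
ee_rot: [0.707, 0.707, 0.0, 0.001]
ft_force: [-4.5, 2.5, 9.9]
grip_width: 0.122
grasp_force: 80.6
```

>>> {"method": "apply_moves", "body": {
  "rows": [
    {"x": 0,"y": 0,"z": -1,"ax": 0,"ay": 0,"az": 0,"gripper": 1},
    {"x": 0,"y": 0,"z": 0,"ax": 0,"ay": 0,"az": 0,"gripper": 0.7},
    {"x": 0,"y": 0,"z": 0,"ax": 0,"ay": 0,"az": 0,"gripper": 0.5},
    {"x": 0,"y": 0,"z": 0,"ax": 0,"ay": 0,"az": 0,"gripper": 0.5},
    {"x": 0,"y": 0,"z": 0,"ax": 0,"ay": 0,"az": 0,"gripper": 0.5}
  ]
}}

```text
clock: 8.68
position: [0.4629, -0.233, 0.152]
ee_rot: [0.707, 0.707, 0.0, 0.0]
ft_force: [-0.8, -0.1, 0.0]
grip_width: 0.498
grasp_force: 0.0
```

>>> {"method": "apply_moves", "body": {
  "rows": [
    {"x": 0,"y": 0,"z": -20,"ax": 0,"ay": 0,"az": 0,"gripper": 0.5},
    {"x": 0,"y": 0,"z": -35,"ax": 0,"ay": 0,"az": 0,"gripper": 0.5},
    {"x": 0,"y": 0,"z": -35,"ax": 0,"ay": 0,"az": 0,"gripper": 0.5},
    {"x": 0,"y": -20,"z": -10,"ax": 0,"ay": 0,"az": 0,"gripper": 0.5},
    {"x": 0,"y": -20,"z": 0,"ax": 0,"ay": 0,"az": 0,"gripper": 0.5}
  ]
}}

```text
clock: 9.1
position: [0.4242, -0.2334, 0.2552]
ee_rot: [0.707, 0.707, 0.001, 0.003]
ft_force: [-0.1, -1.0, -0.5]
grip_width: 0.506
grasp_force: 0.0
```

>>> {"method": "apply_moves", "body": {
  "rows": [
    {"x": 0,"y": -20,"z": 0,"ax": 0,"ay": 0,"az": 0,"gripper": 0.5},
    {"x": 0,"y": -12,"z": 0,"ax": 0,"ay": 0,"az": 0,"gripper": 0.5},
    {"x": 0,"y": 0,"z": 0,"ax": 0,"ay": 0,"az": 0,"gripper": 0.5}
  ]
}}

```text
clock: 9.35
position: [0.3891, -0.2335, 0.2522]
ee_rot: [0.708, 0.706, 0.0, 0.0]
ft_force: [0.6, 0.1, 0.1]
grip_width: 0.5
grasp_force: 0.0
```

```bash
cat >> chk.py <<'E'
    if n=='wrist':
        i=max((i for i in range(1,k)),key=lambda i:s[i,4]); print('wrist bar xyz @z.148',onz(c,*ce[i],.148), s[i])
E
python3 chk.py
```

```text
pos [ 0.3891 -0.2335  0.2522] t 9.35 F [0.6 0.1 0.1] M [ 0.06 -0.02  0.01] rot [0.708 0.706 0.    0.   ]
wrist bar expected [282.8 193.9] [([282.5, 195.2], 699)]
wrist bar xyz @z.148 [ 0.39111858 -0.23000322  0.148     ] [277 165  12  63 699]
side bar expected [362.7 157.8] []
scene bar expected [377.3 187.8] [([378.9, 187.0], 35)]
```

The bar sits where a seated tray puts it, at (0.391,-0.231,0.144). Now I grip the bar lightly.

>>> {"method": "apply_moves", "body": {
  "newtons": 25,
  "rows": [
    {"x": 3,"y": 2,"z": 20,"ax": 0,"ay": 0,"az": 0,"gripper": 0.7},
    {"x": 0,"y": 0,"z": 30,"ax": 0,"ay": 0,"az": 0,"gripper": 0.7},
    {"x": 0,"y": 0,"z": 30,"ax": 0,"ay": 0,"az": 0,"gripper": 0.7},
    {"x": 0,"y": 0,"z": 20,"ax": 0,"ay": 0,"az": 0,"gripper": 0.7},
    {"x": 0,"y": 0,"z": 12,"ax": 0,"ay": 0,"az": 0,"gripper": 0.7}
  ]
}}

```text
clock: 9.92
position: [0.3924, -0.2291, 0.137]
ee_rot: [0.707, 0.707, -0.001, -0.002]
ft_force: [0.8, 0.1, 0.9]
grip_width: 0.301
grasp_force: 0.0
```

>>> {"method": "apply_moves", "body": {
  "rows": [
    {"x": 0,"y": 0,"z": 0,"ax": 0,"ay": 0,"az": 0,"gripper": 0.7},
    {"x": 0,"y": 0,"z": 0,"ax": 0,"ay": 0,"az": 0,"gripper": 1},
    {"x": 0,"y": 0,"z": 0,"ax": 0,"ay": 0,"az": 0,"gripper": 1},
    {"x": 0,"y": 0,"z": 0,"ax": 0,"ay": 0,"az": 0,"gripper": 1},
    {"x": 0,"y": 0,"z": 0,"ax": 0,"ay": 0,"az": 0,"gripper": 1}
  ]
}}

```text
clock: 10.33
position: [0.3935, -0.2301, 0.1408]
ee_rot: [0.707, 0.707, 0.0, 0.001]
ft_force: [-0.5, -0.4, 0.0]
grip_width: -0.002
grasp_force: 0.0
```

```bash
python3 - <<'E'
from h import *
o=get_obs(); p=o['position']; print(p,o['ft_force'],o['torque'],o['grip_width'],o['grasp_force'])
r=np.hypot(.126,.044); a=np.arctan2(.044,-.126); q=lambda t:r*np.array([np.cos(a-np.radians(t)),np.sin(a-np.radians(t))])
prev=q(0)
for t in range(3,52,3):
    d=(q(t)-prev)*1e3; prev=q(t); print(t,'tool y %.1f z %.1f'%(d[0],-d[1]))
E
```

```text
[ 0.39347999 -0.2301371   0.14083616] [-0.46128696 -0.4019764   0.03410471] [0.03823649 0.01388774 0.05608734] -0.0016675150600894378 0.0
3 tool y 2.5 z -6.5
6 tool y 2.8 z -6.4
9 tool y 3.1 z -6.2
12 tool y 3.5 z -6.1
15 tool y 3.8 z -5.9
18 tool y 4.1 z -5.7
21 tool y 4.4 z -5.4
24 tool y 4.7 z -5.2
27 tool y 4.9 z -5.0
30 tool y 5.2 z -4.7
33 tool y 5.4 z -4.4
36 tool y 5.6 z -4.1
39 tool y 5.8 z -3.8
42 tool y 6.0 z -3.5
45 tool y 6.2 z -3.2
48 tool y 6.4 z -2.9
51 tool y 6.5 z -2.5
```

The fingers closed on nothing, so I'm checking where the bar is.

```bash
python3 chk.py; cp pics/wrist_last.png pics/w6.png
```

```text
pos [ 0.3935 -0.2301  0.1408] t 10.3333 F [-0.5 -0.4  0. ] M [0.04 0.01 0.06] rot [0.707 0.707 0.    0.001]
wrist bar expected [276.6 256.5] [([275.9, 232.7], 721)]
wrist bar xyz @z.148 [ 0.39111775 -0.21319499  0.148     ] [266 212  20  44 721]
side bar expected [362.7 157.8] []
scene bar expected [377.3 187.8] [([378.9, 187.1], 33)]
```

View pics/w6.png

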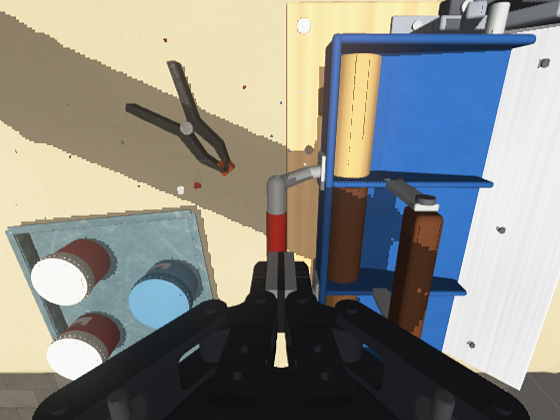

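The fingers are shut at (282,262), directly over the red bar (276,233) and apparently not around it. I'll get the bar's height by triangulation.

```bash
python3 - <<'E'
from h import *
p=get_obs()['position']; w=cam('wrist'); c=cam('scene')
print('tip',proj(w,p-[0,0,.011]),'tcp',proj(w,p))
# bar corner elbow near (-y.. +y end) : upper end of red sleeve in wrist (276,212) is +y end of sleeve at tray y=+45
a=w['color'].astype(int); m=(a[:,:,0]>90)&(a[:,:,1]<60)&(a[:,:,2]<60)
v,u=np.nonzero(m); k=(abs(u-276)<15)&(v<300)&(v>150); v,u=v[k],u[k]; print('sleeve v',v.min(),v.max(),'width',[np.ptp(u[v==q])+1 for q in (215,225,235,245)])
for z in (.12,.13,.144,.15): print(z,onz(w,276,v.min(),z))
b=c['color'].astype(int); m=(b[:,:,0]>90)&(b[:,:,1]<60)&(b[:,:,2]<60); v2,u2=np.nonzero(m); k=(abs(u2-378)<12)&(abs(v2-187)<10)
print(sorted(zip(u2[k].tolist(),v2[k].tolist())))
for y in (-.185,-.23,-.275): print(y,proj(c,[.391,y,.144]),proj(c,[.391,y,.125]))
print('cross',cross(w,(276,v.min()),c,(u2[k].min(),v2[k].max())))
E
```

```text
tip [280.19295449 245.5094267 ] tcp [280.19383517 254.1237055 ]
sleeve v 213 251 width [np.int64(20), np.int64(20), np.int64(20), np.int64(19)]
0.12 [ 0.39042297 -0.21206437  0.12      ]
0.13 [ 0.3905775  -0.20826358  0.13      ]
0.144 [ 0.39079384 -0.20294247  0.144     ]
0.15 [ 0.39088656 -0.20066199  0.15      ]
[(374, 189), (375, 188), (375, 189), (375, 190), (375, 191), (376, 187), (376, 188), (376, 189), (376, 190), (377, 187), (377, 188), (377, 189), (378, 187), (378, 188), (378, 189), (379, 187), (379, 188), (380, 185), (380, 186), (380, 187), (381, 184), (381, 185), (381, 186), (381, 187), (382, 184), (382, 185), (382, 186), (382, 187), (383, 184), (383, 185), (383, 186), (384, 185)]
-0.185 [369.12384581 192.83986857] [368.575649   198.23878152]
-0.23 [377.41887235 187.81280292] [376.82484901 193.14201922]
-0.275 [385.39867389 182.97677425] [384.7626557  188.23765106]
cross (array([ 0.3891427 , -0.20491538,  0.14279964]), np.float64(0.004312498024221704))
```

```bash
python3 - <<'E'
from h import *
p=get_obs()['position']; w=cam('wrist')
for dz in (-.011,0,.01,.02,.03): print(dz,proj(w,p+[0,.011,dz]),proj(w,p+[0,-.011,dz]))
a=w['color']; print([a[v,u].tolist() for u in (272,282,292) for v in (240,250,256,262,270,280)])
E
```

```text
-0.011 [280.20691009 229.21114005] [280.24764319 261.11396894]
0 [280.20103669 237.0140734 ] [280.24438579 270.46058998]
0.01 [280.19504089 244.97960722] [280.24107616 279.95705285]
0.02 [280.18829953 253.93563428] [280.23737375 290.58056815]
0.03 [280.18066433 264.07915037] [280.2332042  302.54443312]
[[144, 42, 33], [147, 38, 29], [81, 79, 77], [80, 79, 77], [79, 78, 77], [77, 77, 75], [147, 38, 31], [151, 35, 25], [37, 31, 28], [33, 29, 26], [30, 25, 23], [26, 22, 21], [176, 141, 101], [179, 143, 102], [75, 74, 74], [76, 76, 76], [76, 76, 76], [75, 76, 75]]
```

>>> {"method": "apply_moves", "body": {
  "rows": [
    {"x": 0,"y": -2,"z": 0,"ax": 0,"ay": 0,"az": 0,"gripper": 0.72},
    {"x": 0,"y": 0,"z": 0,"ax": 0,"ay": 0,"az": 0,"gripper": 0.72},
    {"x": 0,"y": 0,"z": 4,"ax": 0,"ay": 0,"az": 0,"gripper": 0.72},
    {"x": 0,"y": 0,"z": 5,"ax": 0,"ay": 0,"az": 0,"gripper": 0.72},
    {"x": 0,"y": 0,"z": 3,"ax": 0,"ay": 0,"az": 0,"gripper": 0.72}
  ]
}}

```text
clock: 11.05
position: [0.3905, -0.2298, 0.1271]
ee_rot: [0.707, 0.707, -0.0, -0.0]
ft_force: [-0.1, 0.0, -0.6]
grip_width: 0.281
grasp_force: 0.0
```

>>> {"method": "apply_moves", "body": {
  "newtons": 25,
  "rows": [
    {"x": 0,"y": 0,"z": 0,"ax": 0,"ay": 0,"az": 0,"gripper": 1},
    {"x": 0,"y": 0,"z": 0,"ax": 0,"ay": 0,"az": 0,"gripper": 1},
    {"x": 0,"y": 0,"z": 0,"ax": 0,"ay": 0,"az": 0,"gripper": 1},
    {"x": 0,"y": 0,"z": 0,"ax": 0,"ay": 0,"az": 0,"gripper": 1}
  ]
}}

```text
clock: 11.38
position: [0.3906, -0.2298, 0.1277]
ee_rot: [0.707, 0.707, -0.0, -0.0]
ft_force: [-0.4, 0.1, -2.2]
grip_width: 0.101
grasp_force: 25.0
```

Now it holds the bar (width 0.10). I'll swing it up along the arc.

>>> {"method": "apply_moves", "body": {
  "rows": [
    {"x": 0,"y": 1.2,"z": -3.2,"ax": 0,"ay": 0,"az": 0,"gripper": 1},
    {"x": 0,"y": 1.3,"z": -3.3,"ax": 0,"ay": 0,"az": 0,"gripper": 1},
    {"x": 0,"y": 2.8,"z": -6.4,"ax": 0,"ay": 0,"az": 0,"gripper": 1},
    {"x": 0,"y": 1.5,"z": -3.1,"ax": 0,"ay": 0,"az": 0,"gripper": 1},
    {"x": 0,"y": 0,"z": 0,"ax": 0,"ay": 0,"az": 0,"gripper": 1}
  ]
}}

```text
clock: 11.8
position: [0.3984, -0.2301, 0.145]
ee_rot: [0.707, 0.707, 0.0, 0.001]
ft_force: [-0.9, -0.6, -2.3]
grip_width: 0.102
grasp_force: 24.7
```

```bash
python3 - <<'E'
from h import *
o=get_obs(); print(o['position'],o['ft_force'],o['grip_width'])
c=cam('scene'); a=c['color'].astype(int); m=(a[:,:,0]>90)&(a[:,:,1]<60)&(a[:,:,2]<60); v,u=np.nonzero(m); k=(abs(u-380)<20)&(abs(v-183)<20); print(u[k].mean(),v[k].mean(),proj(c,[.3915+.0069,-.231,.144+.016]))
E
```

```text
[ 0.39838356 -0.23010748  0.14498   ] [-0.94724956 -0.55494966 -2.31123312] 0.10188734449712233
373.84615384615387 183.15384615384616 [376.10716586 182.41500069]
```

>>> {"method": "apply_moves", "body": {
  "rows": [
    {"x": 0,"y": 1.6,"z": -3.1,"ax": 0,"ay": 0,"az": 0,"gripper": 1},
    {"x": 0,"y": 1.7,"z": -3.1,"ax": 0,"ay": 0,"az": 0,"gripper": 1},
    {"x": 0,"y": 1.8,"z": -3.0,"ax": 0,"ay": 0,"az": 0,"gripper": 1},
    {"x": 0,"y": 1.9,"z": -3.0,"ax": 0,"ay": 0,"az": 0,"gripper": 1},
    {"x": 0,"y": 1.9,"z": -2.9,"ax": 0,"ay": 0,"az": 0,"gripper": 1}
  ]
}}

```text
clock: 12.27
position: [0.4067, -0.2299, 0.1593]
ee_rot: [0.707, 0.707, 0.0, -0.0]
ft_force: [0.3, 1.1, -3.2]
grip_width: 0.102
grasp_force: 24.3
```

>>> {"method": "apply_moves", "body": {
  "rows": [
    {"x": 0,"y": 2.0,"z": -2.9,"ax": 0,"ay": 0,"az": 0,"gripper": 1},
    {"x": 0,"y": 2.1,"z": -2.8,"ax": 0,"ay": 0,"az": 0,"gripper": 1},
    {"x": 0,"y": 2.2,"z": -2.7,"ax": 0,"ay": 0,"az": 0,"gripper": 1},
    {"x": 0,"y": 2.2,"z": -2.7,"ax": 0,"ay": 0,"az": 0,"gripper": 1},
    {"x": 0,"y": 2.3,"z": -2.6,"ax": 0,"ay": 0,"az": 0,"gripper": 1}
  ]
}}

```text
clock: 12.68
position: [0.4173, -0.2301, 0.173]
ee_rot: [0.707, 0.707, -0.0, -0.0]
ft_force: [-1.7, -0.5, -1.5]
grip_width: 0.1
grasp_force: 24.3
```

>>> {"method": "apply_moves", "body": {
  "rows": [
    {"x": 0,"y": 2.4,"z": -2.6,"ax": 0,"ay": 0,"az": 0,"gripper": 1},
    {"x": 0,"y": 2.4,"z": -2.5,"ax": 0,"ay": 0,"az": 0,"gripper": 1},
    {"x": 0,"y": 2.5,"z": -2.5,"ax": 0,"ay": 0,"az": 0,"gripper": 1},
    {"x": 0,"y": 2.5,"z": -2.4,"ax": 0,"ay": 0,"az": 0,"gripper": 1},
    {"x": 0,"y": 2.6,"z": -2.3,"ax": 0,"ay": 0,"az": 0,"gripper": 1}
  ]
}}

```text
clock: 13.1
position: [0.4297, -0.2301, 0.1854]
ee_rot: [0.707, 0.707, -0.0, -0.0]
ft_force: [-4.3, -1.3, 0.9]
grip_width: 0.103
grasp_force: 24.4
```

>>> {"method": "apply_moves", "body": {
  "rows": [
    {"x": 0,"y": 5.3,"z": -4.5,"ax": 0,"ay": 0,"az": 0,"gripper": 1},
    {"x": 0,"y": 5.5,"z": -4.2,"ax": 0,"ay": 0,"az": 0,"gripper": 1},
    {"x": 0,"y": 5.7,"z": -4.0,"ax": 0,"ay": 0,"az": 0,"gripper": 1},
    {"x": 0,"y": 5.9,"z": -3.7,"ax": 0,"ay": 0,"az": 0,"gripper": 1},
    {"x": 0,"y": 6.1,"z": -3.4,"ax": 0,"ay": 0,"az": 0,"gripper": 1}
  ]
}}

```text
clock: 13.52
position: [0.4584, -0.2302, 0.206]
ee_rot: [0.707, 0.707, 0.0, 0.0]
ft_force: [-4.5, 0.3, 3.2]
grip_width: 0.095
grasp_force: 24.5
```

```bash
python3 chk.py | head -2; python3 - <<'E'
from h import *
# predicted pixels of blanks lying in trough (jig fold x 70, z 58) and colours sampled there
J=np.array([.4934,-.230,0])
for n in ('side','scene'):
    c=cam(n); np.save(n+'7.npy',c,allow_pickle=True)
    for y in range(-170,136,20):
        q=proj(c,J+[.07,y/1e3,.066]); print(n,y,q.round().astype(int).tolist(),c['color'][int(q[1]),int(q[0])].tolist())
E
```

```text
pos [ 0.4584 -0.2302  0.206 ] t 13.5167 F [-4.5  0.3  3.2] M [0.01 0.98 0.01] rot [0.707 0.707 0.    0.   ]
wrist bar expected [194.5 215.5] [([184.6, 153.3], 22)]
side -170 [315, 154] [80, 74, 62]
side -150 [314, 156] [77, 72, 60]
side -130 [312, 159] [120, 111, 102]
side -110 [311, 161] [137, 89, 53]
side -90 [309, 164] [136, 89, 52]
side -70 [308, 166] [135, 88, 54]
side -50 [306, 169] [97, 62, 36]
side -30 [305, 171] [77, 45, 29]
side -10 [303, 174] [68, 39, 27]
side 10 [301, 177] [87, 76, 76]
side 30 [300, 180] [86, 77, 70]
side 50 [298, 183] [157, 126, 87]
side 70 [296, 186] [27, 27, 28]
side 90 [294, 189] [31, 30, 30]
side 110 [293, 192] [29, 27, 30]
side 130 [291, 196] [29, 27, 27]
scene -170 [362, 176] [32, 69, 108]
scene -150 [359, 177] [36, 69, 108]
scene -130 [355, 179] [134, 136, 132]
scene -110 [352, 181] [60, 112, 168]
scene -90 [349, 183] [61, 113, 169]
scene -70 [345, 185] [58, 112, 169]
scene -50 [342, 187] [58, 113, 168]
scene -30 [338, 189] [27, 54, 85]
scene -10 [335, 191] [75, 93, 113]
scene 10 [331, 193] [147, 155, 155]
scene 30 [327, 195] [156, 164, 165]
scene 50 [324, 197] [157, 164, 164]
scene 70 [320, 199] [161, 158, 139]
scene 90 [316, 201] [122, 124, 116]
scene 110 [312, 203] [82, 85, 81]
scene 130 [308, 206] [52, 52, 54]
```

All three blank colours show in a row along the fold and none is left in the tray's lanes. I'll bring the tray back down.

>>> {"method": "apply_moves", "body": {
  "rows": [
    {"x": 0,"y": -6.1,"z": 3.4,"ax": 0,"ay": 0,"az": 0,"gripper": 1},
    {"x": 0,"y": -5.9,"z": 3.7,"ax": 0,"ay": 0,"az": 0,"gripper": 1},
    {"x": 0,"y": -5.7,"z": 4.0,"ax": 0,"ay": 0,"az": 0,"gripper": 1},
    {"x": 0,"y": -5.5,"z": 4.2,"ax": 0,"ay": 0,"az": 0,"gripper": 1},
    {"x": 0,"y": -5.3,"z": 4.5,"ax": 0,"ay": 0,"az": 0,"gripper": 1}
  ]
}}

```text
clock: 14.18
position: [0.4297, -0.2301, 0.1863]
ee_rot: [0.707, 0.707, 0.0, 0.0]
ft_force: [-7.6, 1.0, 9.1]
grip_width: 0.1
grasp_force: 27.3
```

>>> {"method": "apply_moves", "body": {
  "rows": [
    {"x": 0,"y": -5.1,"z": 4.7,"ax": 0,"ay": 0,"az": 0,"gripper": 1},
    {"x": 0,"y": -4.9,"z": 5.0,"ax": 0,"ay": 0,"az": 0,"gripper": 1},
    {"x": 0,"y": -4.7,"z": 5.2,"ax": 0,"ay": 0,"az": 0,"gripper": 1},
    {"x": 0,"y": -4.4,"z": 5.4,"ax": 0,"ay": 0,"az": 0,"gripper": 1},
    {"x": 0,"y": -4.1,"z": 5.7,"ax": 0,"ay": 0,"az": 0,"gripper": 1}
  ]
}}

```text
clock: 14.6
position: [0.4066, -0.23, 0.1592]
ee_rot: [0.707, 0.707, 0.0, 0.0]
ft_force: [-3.9, 0.2, 2.8]
grip_width: 0.095
grasp_force: 28.2
```

>>> {"method": "apply_moves", "body": {
  "rows": [
    {"x": 0,"y": -3.8,"z": 5.9,"ax": 0,"ay": 0,"az": 0,"gripper": 1},
    {"x": 0,"y": -3.5,"z": 6.1,"ax": 0,"ay": 0,"az": 0,"gripper": 1},
    {"x": 0,"y": -3.1,"z": 6.2,"ax": 0,"ay": 0,"az": 0,"gripper": 1},
    {"x": 0,"y": -2.8,"z": 6.4,"ax": 0,"ay": 0,"az": 0,"gripper": 1},
    {"x": 0,"y": -1.3,"z": 3.3,"ax": 0,"ay": 0,"az": 0,"gripper": 1}
  ]
}}

```text
clock: 15.02
position: [0.3915, -0.2298, 0.13]
ee_rot: [0.707, 0.707, -0.0, -0.0]
ft_force: [-1.3, -0.3, 0.2]
grip_width: 0.093
grasp_force: 28.7
```

>>> {"method": "apply_moves", "body": {
  "rows": [
    {"x": 0,"y": -0.8,"z": 2,"ax": 0,"ay": 0,"az": 0,"gripper": 1},
    {"x": 0,"y": 0,"z": 0,"ax": 0,"ay": 0,"az": 0,"gripper": 1}
  ]
}}

```text
clock: 15.18
position: [0.391, -0.2298, 0.1286]
ee_rot: [0.707, 0.707, -0.0, -0.0]
ft_force: [-2.2, 0.9, 1.0]
grip_width: 0.096
grasp_force: 28.7
```

```bash
python3 chk.py
```

```text
pos [ 0.391  -0.2298  0.1286] t 15.1833 F [-2.2  0.9  1. ] M [ 0.08  0.31 -0.03] rot [ 0.707  0.707 -0.    -0.   ]
wrist bar expected [281.  268.3] [([280.4, 271.2], 1731)]
wrist bar xyz @z.148 [ 0.3911064  -0.22929217  0.148     ] [ 270  222   22  102 1731]
side bar expected [362.7 157.8] []
scene bar expected [377.3 187.8] []
```

>>> {"method": "apply_moves", "body": {
  "rows": [
    {"x": 0,"y": 0,"z": 1,"ax": 0,"ay": 0,"az": 0,"gripper": 1},
    {"x": 0,"y": 0,"z": 0,"ax": 0,"ay": 0,"az": 0,"gripper": 0.72},
    {"x": 0,"y": 0,"z": 0,"ax": 0,"ay": 0,"az": 0,"gripper": 0.72},
    {"x": 0,"y": 0,"z": -10,"ax": 0,"ay": 0,"az": 0,"gripper": 0.72},
    {"x": 0,"y": 0,"z": -25,"ax": 0,"ay": 0,"az": 0,"gripper": 0.72}
  ]
}}

```text
clock: 15.75
position: [0.3898, -0.2291, 0.1616]
ee_rot: [0.707, 0.707, -0.001, -0.002]
ft_force: [0.7, -0.2, 0.1]
grip_width: 0.281
grasp_force: 0.0
```

>>> {"method": "apply_moves", "body": {
  "rows": [
    {"x": 0,"y": 0,"z": -40,"ax": 0,"ay": 0,"az": 0,"gripper": 0.72},
    {"x": 0,"y": 0,"z": -40,"ax": 0,"ay": 0,"az": 0,"gripper": 0.72},
    {"x": 0,"y": 36,"z": -40,"ax": 0,"ay": 0,"az": 0,"gripper": 1},
    {"x": 0,"y": 36,"z": -20,"ax": 0,"ay": 0,"az": 0,"gripper": 1},
    {"x": 0,"y": 36,"z": 0,"ax": 0,"ay": 0,"az": 0,"gripper": 1}
  ]
}}

```text
clock: 16.17
position: [0.4939, -0.2307, 0.3009]
ee_rot: [0.707, 0.707, 0.002, 0.004]
ft_force: [0.7, -0.4, 0.4]
grip_width: -0.002
grasp_force: 0.0
```

>>> {"method": "apply_moves", "body": {
  "rows": [
    {"x": 0,"y": 34,"z": 0,"ax": 0,"ay": 0,"az": 0,"gripper": 1},
    {"x": 0,"y": 30,"z": 0,"ax": 0,"ay": 0,"az": 0,"gripper": 1},
    {"x": 0,"y": 0,"z": 0,"ax": 0,"ay": 0,"az": 0,"gripper": 1},
    {"x": 0,"y": 0,"z": 0,"ax": 0,"ay": 0,"az": 0,"gripper": 1}
  ]
}}

```text
clock: 16.5
position: [0.5561, -0.2293, 0.2936]
ee_rot: [0.707, 0.708, -0.0, -0.0]
ft_force: [-0.9, -0.6, -0.4]
grip_width: -0.001
grasp_force: 0.0
```

```bash
cat > bl.py <<'E'
from h import *
o=get_obs(); print(o['position'],o['clock'],o['ft_force'])
J=np.array([.4934,-.230,0]); c=cam('wrist'); save(c,'wl_%d.png'%(o['clock']*100))
print('bar exp',proj(c,[.391,-.231,.148]),'pinR/L',proj(c,J+[.024,-.129,.1]),proj(c,J+[.024,.129,.1]))
def sample(dx,dz):
    out=[]
    for y in range(-172,136,4):
        q=proj(c,J+[.07+dx,y/1e3,dz]); u,v=np.round(q).astype(int)
        out.append((y,(int(u),int(v)),c['color'][v,u].tolist() if 0<=v<420 and 0<=u<560 else None))
    return out
for y,q,p in sample(0,.071): print(y,q,p)
a=c['color'].astype(int); m=((a[:,:,0]>100)&(a[:,:,1]<60)&(a[:,:,2]<60)).astype(np.uint8); k,l,s,ce=cv2.connectedComponentsWithStats(m); print([(s[i].tolist()) for i in range(1,k) if s[i,4]>40])
E
python3 bl.py
```

```text
[ 0.55607174 -0.22928515  0.29364042] 16.5 [-0.87726917 -0.61249762 -0.40621825]
bar exp [123.1489892 188.0771513] pinR/L [251.63683855 270.10437832] [244.0465332   57.34914775]
-172 (285, 285) [75, 75, 75]
-168 (285, 283) [75, 76, 76]
-164 (285, 280) [75, 75, 75]
-160 (285, 278) [77, 77, 77]
-156 (285, 276) [76, 77, 77]
-152 (285, 273) [75, 76, 76]
-148 (285, 271) [77, 76, 77]
-144 (286, 268) [79, 79, 79]
-140 (286, 266) [79, 79, 79]
-136 (286, 264) [78, 78, 79]
-132 (286, 261) [79, 79, 79]
-128 (286, 259) [79, 79, 78]
-124 (286, 256) [81, 81, 81]
-120 (286, 254) [80, 80, 80]
-116 (286, 251) [170, 151, 136]
-112 (286, 249) [222, 145, 78]
-108 (286, 246) [220, 144, 81]
-104 (286, 244) [220, 146, 83]
-100 (286, 241) [220, 145, 83]
-96 (286, 238) [219, 146, 82]
-92 (286, 236) [219, 146, 83]
-88 (286, 233) [220, 145, 84]
-84 (286, 231) [218, 143, 83]
-80 (286, 228) [219, 147, 84]
-76 (286, 225) [218, 143, 83]
-72 (286, 223) [218, 144, 84]
-68 (286, 220) [194, 128, 76]
-64 (286, 217) [124, 86, 57]
-60 (286, 214) [124, 86, 57]
-56 (286, 212) [122, 85, 57]
-52 (286, 209) [123, 86, 58]
-48 
[... 640 characters left out ...]
136) [243, 214, 142]
48 (286, 133) [243, 216, 142]
52 (286, 130) [244, 216, 144]
56 (287, 126) [241, 210, 140]
60 (287, 123) [241, 211, 141]
64 (287, 120) [243, 213, 143]
68 (287, 116) [243, 214, 142]
72 (287, 113) [243, 214, 143]
76 (287, 109) [244, 216, 143]
80 (287, 106) [244, 215, 144]
84 (287, 102) [245, 218, 146]
88 (287, 99) [245, 218, 145]
92 (287, 95) [245, 218, 145]
96 (287, 92) [246, 219, 146]
100 (287, 88) [246, 221, 149]
104 (287, 84) [246, 220, 148]
108 (287, 81) [247, 220, 146]
112 (287, 77) [231, 230, 230]
116 (287, 73) [231, 229, 229]
120 (287, 69) [231, 230, 229]
124 (287, 66) [232, 230, 230]
128 (287, 62) [234, 232, 232]
132 (287, 58) [65, 59, 55]
[[117, 161, 18, 55, 430]]
```

The blanks lie on the fold: brown y -116..-38, dark -34..34, pale 42..110 mm (jig), so there are gaps still to close. I'll turn the shut gripper 90° and lean it 10°, to clear the fork, then push from the brown blank's open end.

>>> {"method": "apply_moves", "body": {
  "rows": [
    {"x": -30,"y": 2,"z": 0,"ax": 0,"ay": 0,"az": 7,"gripper": 1},
    {"x": -30,"y": 6,"z": 0,"ax": 0,"ay": 0,"az": 7,"gripper": 1},
    {"x": -30,"y": 9,"z": 0,"ax": 0,"ay": 0,"az": 7,"gripper": 1},
    {"x": -30,"y": 13,"z": 0,"ax": 0,"ay": 0,"az": 7,"gripper": 1},
    {"x": -20,"y": 12,"z": 0,"ax": 0,"ay": 0,"az": 7,"gripper": 1}
  ]
}}

```text
clock: 16.97
position: [0.5614, -0.3811, 0.2955]
ee_rot: [0.889, 0.458, -0.0, 0.001]
ft_force: [0.2, -0.3, -0.6]
grip_width: 0.0
grasp_force: 0.0
```

>>> {"method": "apply_moves", "body": {
  "rows": [
    {"x": 0,"y": 0,"z": 0,"ax": 0,"ay": 0,"az": 7,"gripper": 1},
    {"x": 0,"y": 0,"z": 0,"ax": 0,"ay": 0,"az": 7,"gripper": 1},
    {"x": 0,"y": 0,"z": 0,"ax": 0,"ay": 0,"az": 7,"gripper": 1},
    {"x": 0,"y": 0,"z": 0,"ax": 0,"ay": 0,"az": 7,"gripper": 1},
    {"x": 0,"y": 0,"z": 0,"ax": 0,"ay": 0,"az": 7,"gripper": 1}
  ]
}}

```text
clock: 17.38
position: [0.5622, -0.3782, 0.2955]
ee_rot: [0.985, 0.17, 0.001, 0.0]
ft_force: [-0.5, -0.0, -0.2]
grip_width: -0.001
grasp_force: 0.0
```

>>> {"method": "apply_moves", "body": {
  "rows": [
    {"x": 0,"y": 0,"z": 0,"ax": 0,"ay": 0,"az": 7,"gripper": 1},
    {"x": 0,"y": 0,"z": 0,"ax": 0,"ay": 0,"az": 7,"gripper": 1},
    {"x": 0,"y": 0,"z": 0,"ax": 0,"ay": 0,"az": 6,"gripper": 1},
    {"x": 0,"y": 0,"z": 0,"ax": 0,"ay": 0,"az": 0,"gripper": 1},
    {"x": 0,"y": 0,"z": 0,"ax": 0,"ay": 0,"az": 0,"gripper": 1}
  ]
}}

```text
clock: 17.8
position: [0.5627, -0.3779, 0.2952]
ee_rot: [1.0, 0.001, 0.001, 0.0]
ft_force: [-0.5, 0.3, 0.3]
grip_width: 0.002
grasp_force: 0.0
```

```bash
python3 - <<'E'
from h import *
o=get_obs(); M=R.from_quat(o['ee_rot']).as_matrix(); print(o['position'],o['clock'],M.round(3),o['joint_pos'].round(2))
t=np.array([.564,-.230-.150,.16])-o['position']; print('tool shift mm',(M.T@t*1e3).round(1))
E
```

```text
[ 0.56266448 -0.37794952  0.29518582] 17.8 [[ 1.     0.003  0.001]
 [ 0.003 -1.    -0.   ]
 [ 0.001  0.    -1.   ]] [ 0.28  0.44  0.36  1.19 -0.15  1.54 -0.95]
tool shift mm [  1.2   2.  135.2]
```

>>> {"method": "apply_moves", "body": {
  "rows": [
    {"x": 1,"y": 2,"z": 35,"ax": 0,"ay": -5,"az": 0,"gripper": 1},
    {"x": 3,"y": 0,"z": 35,"ax": 0,"ay": -5,"az": 0,"gripper": 1},
    {"x": 6,"y": 0,"z": 35,"ax": 0,"ay": 0,"az": 0,"gripper": 1},
    {"x": 6,"y": 0,"z": 35,"ax": 0,"ay": 0,"az": 0,"gripper": 1},
    {"x": 3,"y": 0,"z": 20,"ax": 0,"ay": 0,"az": 0,"gripper": 1}
  ]
}}

```text
clock: 18.22
position: [0.5621, -0.3786, 0.1282]
ee_rot: [0.996, 0.002, -0.089, -0.001]
ft_force: [-0.5, -0.1, -1.2]
grip_width: 0.007
grasp_force: 0.0
```

>>> {"method": "apply_moves", "body": {
  "rows": [
    {"x": 2,"y": 0,"z": 15,"ax": 0,"ay": 0,"az": 0,"gripper": 1},
    {"x": 2,"y": 0,"z": 12,"ax": 0,"ay": 0,"az": 0,"gripper": 1},
    {"x": 1,"y": 0,"z": 8,"ax": 0,"ay": 0,"az": 0,"gripper": 1},
    {"x": 1,"y": 0,"z": 6,"ax": 0,"ay": 0,"az": 0,"gripper": 1},
    {"x": 0,"y": 0,"z": 0,"ax": 0,"ay": 0,"az": 0,"gripper": 1}
  ]
}}

```text
clock: 18.63
position: [0.5621, -0.3796, 0.0908]
ee_rot: [0.996, 0.0, -0.087, -0.0]
ft_force: [-0.2, -0.3, -0.0]
grip_width: 0.0
grasp_force: 0.0
```

```bash
python3 - <<'E'
from h import *
o=get_obs(); M=R.from_quat(o['ee_rot']).as_matrix(); print(o['position'],o['clock'],o['ft_force'],M.round(3))
t=np.array([.5635,-.380,.070])-o['position']; print('tool shift mm',(M.T@t*1e3).round(1))
E
```

```text
[ 0.5620612  -0.37960241  0.09084029] 18.6333 [-0.20795562 -0.29546099 -0.01846704] [[ 0.985  0.001 -0.174]
 [ 0.001 -1.     0.   ]
 [-0.174 -0.001 -0.985]]
tool shift mm [ 5.   0.4 20.3]
```

>>> {"method": "apply_moves", "body": {
  "rows": [
    {"x": 3,"y": 0,"z": 8,"ax": 0,"ay": 0,"az": 0,"gripper": 1},
    {"x": 1,"y": 0,"z": 6,"ax": 0,"ay": 0,"az": 0,"gripper": 1},
    {"x": 1,"y": 0,"z": 4,"ax": 0,"ay": 0,"az": 0,"gripper": 1},
    {"x": 0,"y": 0,"z": 3,"ax": 0,"ay": 0,"az": 0,"gripper": 1},
    {"x": 0,"y": 0,"z": 0,"ax": 0,"ay": 0,"az": 0,"gripper": 1}
  ]
}}

```text
clock: 19.05
position: [0.5632, -0.3795, 0.069]
ee_rot: [0.996, 0.0, -0.088, -0.0]
ft_force: [-0.8, -0.2, 0.4]
grip_width: -0.001
grasp_force: 0.0
```

>>> {"method": "apply_moves", "body": {
  "rows": [
    {"x": 0.5,"y": 0,"z": 3,"ax": 0,"ay": 0,"az": 0,"gripper": 1},
    {"x": 0.5,"y": 0,"z": 2,"ax": 0,"ay": 0,"az": 0,"gripper": 1},
    {"x": 0,"y": 0,"z": 0,"ax": 0,"ay": 0,"az": 0,"gripper": 1}
  ]
}}

```text
clock: 19.3
position: [0.5636, -0.3796, 0.0643]
ee_rot: [0.996, 0.0, -0.087, -0.0]
ft_force: [-0.6, -0.4, -1.2]
grip_width: 0.003
grasp_force: 0.0
```

>>> {"method": "apply_moves", "body": {
  "rows": [
    {"x": 0.5,"y": 0,"z": 2,"ax": 0,"ay": 0,"az": 0,"gripper": 1},
    {"x": 0.5,"y": 0,"z": 2,"ax": 0,"ay": 0,"az": 0,"gripper": 1},
    {"x": 0,"y": 0,"z": 0,"ax": 0,"ay": 0,"az": 0,"gripper": 1}
  ]
}}

```text
clock: 19.55
position: [0.5638, -0.3795, 0.0601]
ee_rot: [0.996, 0.0, -0.087, -0.0]
ft_force: [0.2, 0.5, 0.2]
grip_width: 0.0
grasp_force: 0.0
```

>>> {"method": "apply_moves", "body": {
  "rows": [
    {"x": 0.5,"y": 0,"z": 2,"ax": 0,"ay": 0,"az": 0,"gripper": 1},
    {"x": 0.5,"y": 0,"z": 2,"ax": 0,"ay": 0,"az": 0,"gripper": 1},
    {"x": 0,"y": 0,"z": 0,"ax": 0,"ay": 0,"az": 0,"gripper": 1}
  ]
}}

```text
clock: 19.8
position: [0.5641, -0.3795, 0.0559]
ee_rot: [0.996, 0.0, -0.087, -0.0]
ft_force: [-0.4, 0.4, -0.8]
grip_width: 0.001
grasp_force: 0.0
```

>>> {"method": "apply_moves", "body": {
  "rows": [
    {"x": 0.5,"y": 0,"z": 2,"ax": 0,"ay": 0,"az": 0,"gripper": 1},
    {"x": 0.5,"y": 0,"z": 2,"ax": 0,"ay": 0,"az": 0,"gripper": 1},
    {"x": 0,"y": 0,"z": 0,"ax": 0,"ay": 0,"az": 0,"gripper": 1}
  ]
}}

```text
clock: 20.05
position: [0.5644, -0.3795, 0.0518]
ee_rot: [0.996, 0.0, -0.087, -0.0]
ft_force: [-0.2, -0.4, -0.0]
grip_width: 0.001
grasp_force: 0.0
```

```bash
python3 - <<'E'
from h import *
p=get_obs()['position']; print(p)
# fingertip: side view, profile of dark gripper pixels below TCP column
for n in ('side','scene'):
    c=cam(n); save(c,n+'8.png')
    print(n,[(d,proj(c,p+[0,0,d/1e3]).round(1).tolist(),c['color'][tuple(proj(c,p+[0,0,d/1e3]).round().astype(int)[::-1])].tolist()) for d in range(-10,61,7)])
E
```

```text
[ 0.56439193 -0.37951036  0.05176113]
side [(-10, [313.0, 163.1], [61, 39, 25]), (-3, [313.1, 161.1], [66, 46, 31]), (4, [313.1, 159.2], [75, 65, 55]), (11, [313.2, 157.2], [76, 71, 62]), (18, [313.3, 155.2], [42, 41, 40]), (25, [313.3, 153.2], [37, 36, 37]), (32, [313.4, 151.2], [44, 44, 43]), (39, [313.5, 149.2], [49, 49, 47]), (46, [313.5, 147.2], [56, 54, 51]), (53, [313.6, 145.2], [47, 45, 40]), (60, [313.7, 143.1], [40, 37, 32])]
scene [(-10, [357.9, 183.3], [27, 51, 82]), (-3, [358.1, 181.6], [29, 52, 82]), (4, [358.2, 179.9], [50, 37, 41]), (11, [358.3, 178.2], [59, 38, 28]), (18, [358.5, 176.5], [75, 48, 30]), (25, [358.6, 174.8], [75, 49, 30]), (32, [358.8, 173.0], [73, 50, 38]), (39, [358.9, 171.3], [102, 103, 102]), (46, [359.1, 169.5], [103, 105, 104]), (53, [359.2, 167.8], [66, 68, 69]), (60, [359.4, 166.0], [28, 31, 33])]
```

The side view puts the fingertips about 14 mm behind the reported TCP, which also explains the missed bar. I need to go about 10 mm deeper.

>>> {"method": "apply_moves", "body": {
  "rows": [
    {"x": 0.5,"y": 0,"z": 2,"ax": 0,"ay": 0,"az": 0,"gripper": 1},
    {"x": 0.5,"y": 0,"z": 2,"ax": 0,"ay": 0,"az": 0,"gripper": 1},
    {"x": 0,"y": 0,"z": 0,"ax": 0,"ay": 0,"az": 0,"gripper": 1}
  ]
}}

```text
clock: 20.4
position: [0.5647, -0.3795, 0.0477]
ee_rot: [0.996, 0.0, -0.087, -0.0]
ft_force: [0.6, 0.7, 0.8]
grip_width: 0.002
grasp_force: 0.0
```

>>> {"method": "apply_moves", "body": {
  "rows": [
    {"x": 0.3,"y": 0,"z": 2,"ax": 0,"ay": 0,"az": 0,"gripper": 1},
    {"x": 0.3,"y": 0,"z": 2,"ax": 0,"ay": 0,"az": 0,"gripper": 1},
    {"x": 0,"y": 0,"z": 0,"ax": 0,"ay": 0,"az": 0,"gripper": 1}
  ]
}}

```text
clock: 20.65
position: [0.5645, -0.3796, 0.0436]
ee_rot: [0.996, 0.0, -0.087, -0.0]
ft_force: [-0.0, 0.7, -0.4]
grip_width: 0.002
grasp_force: 0.0
```

>>> {"method": "apply_moves", "body": {
  "rows": [
    {"x": 0.3,"y": 0,"z": 2,"ax": 0,"ay": 0,"az": 0,"gripper": 1},
    {"x": 0,"y": 0,"z": 0,"ax": 0,"ay": 0,"az": 0,"gripper": 1}
  ]
}}

```text
clock: 20.82
position: [0.5646, -0.3797, 0.042]
ee_rot: [0.996, -0.0, -0.087, 0.0]
ft_force: [-0.5, -0.1, 0.6]
grip_width: 0.002
grasp_force: 0.3
```

>>> {"method": "apply_moves", "body": {
  "rows": [
    {"x": -2,"y": -3,"z": 0,"ax": 0,"ay": 0,"az": 0,"gripper": 1},
    {"x": 0,"y": -4,"z": 0,"ax": 0,"ay": 0,"az": 0,"gripper": 1},
    {"x": 0,"y": -4,"z": 0,"ax": 0,"ay": 0,"az": 0,"gripper": 1},
    {"x": 0,"y": -4,"z": 0,"ax": 0,"ay": 0,"az": 0,"gripper": 1},
    {"x": 0,"y": -3,"z": 0,"ax": 0,"ay": 0,"az": 0,"gripper": 1}
  ]
}}

```text
clock: 21.23
position: [0.563, -0.3607, 0.0425]
ee_rot: [0.996, 0.0, -0.087, -0.0]
ft_force: [-0.5, 1.0, -0.5]
grip_width: 0.001
grasp_force: 0.0
```

>>> {"method": "apply_moves", "body": {
  "rows": [
    {"x": 0,"y": -2,"z": 0,"ax": 0,"ay": 0,"az": 0,"gripper": 1},
    {"x": 0,"y": -3,"z": 0,"ax": 0,"ay": 0,"az": 0,"gripper": 1},
    {"x": 0,"y": -3,"z": 0,"ax": 0,"ay": 0,"az": 0,"gripper": 1},
    {"x": 0,"y": -3,"z": 0,"ax": 0,"ay": 0,"az": 0,"gripper": 1},
    {"x": 0,"y": -3,"z": 0,"ax": 0,"ay": 0,"az": 0,"gripper": 1}
  ]
}}

```text
clock: 21.65
position: [0.5627, -0.3476, 0.0425]
ee_rot: [0.996, -0.0, -0.087, 0.0]
ft_force: [0.1, -1.2, 0.2]
grip_width: -0.006
grasp_force: 0.3
```

>>> {"method": "apply_moves", "body": {
  "rows": [
    {"x": 0,"y": -3,"z": 0,"ax": 0,"ay": 0,"az": 0,"gripper": 1},
    {"x": 0,"y": -3,"z": 0,"ax": 0,"ay": 0,"az": 0,"gripper": 1},
    {"x": 0,"y": -3,"z": 0,"ax": 0,"ay": 0,"az": 0,"gripper": 1},
    {"x": 0,"y": -2,"z": 0,"ax": 0,"ay": 0,"az": 0,"gripper": 1},
    {"x": 0,"y": 0,"z": 0,"ax": 0,"ay": 0,"az": 0,"gripper": 1}
  ]
}}

```text
clock: 22.07
position: [0.5629, -0.3361, 0.0425]
ee_rot: [0.996, 0.0, -0.087, -0.0]
ft_force: [-0.7, -0.4, -0.4]
grip_width: 0.003
grasp_force: 0.0
```

```bash
cat > row.py <<'E'
from h import *
o=get_obs(); print(o['position'],o['clock'],o['ft_force'].round(1))
J=np.array([.4934,-.230,0]); c=cam('side')
for y in range(-140,136,6):
    q=proj(c,J+[.072,y/1e3,.069]).round().astype(int); print(y,q.tolist(),c['color'][q[1],q[0]].tolist(),end=' | ')
E
python3 row.py
```

```text
[ 0.56287329 -0.33606443  0.04249785] 22.0667 [-0.7 -0.4 -0.4]
-140 [312, 157] [50, 47, 43] | -134 [312, 157] [50, 47, 43] | -128 [311, 158] [48, 47, 46] | -122 [311, 159] [49, 49, 49] | -116 [311, 159] [49, 49, 49] | -110 [310, 160] [36, 36, 36] | -104 [310, 161] [49, 41, 37] | -98 [309, 162] [68, 43, 25] | -92 [309, 162] [68, 43, 25] | -86 [308, 163] [68, 44, 25] | -80 [308, 164] [69, 45, 27] | -74 [308, 165] [70, 45, 25] | -68 [307, 165] [70, 47, 30] | -62 [307, 166] [69, 45, 27] | -56 [306, 167] [68, 44, 25] | -50 [306, 168] [69, 44, 26] | -44 [305, 169] [69, 44, 26] | -38 [305, 169] [69, 44, 26] | -32 [304, 170] [64, 42, 26] | -26 [304, 171] [54, 35, 22] | -20 [303, 172] [55, 35, 22] | -14 [303, 173] [70, 41, 27] | -8 [302, 174] [79, 48, 32] | -2 [302, 174] [79, 48, 32] | 4 [301, 175] [76, 45, 30] | 10 [301, 176] [78, 48, 33] | 16 [300, 177] [92, 75, 68] | 22 [300, 178] [103, 95, 93] | 28 [299, 179] [82, 71, 68] | 34 [299, 180] [85, 69, 58] | 40 [298, 180] [95, 71, 53] | 46 [298, 181] [132, 101, 68] | 52 [297, 182] [145, 117, 83] | 58 [297, 183] [119, 100, 78] | 64 [296, 184] [69, 64, 61] | 70 [296, 185] [40, 39, 39] | 76 [295, 186] [30, 29, 28] | 82 [294, 187] [29, 27, 29] | 88 [294, 188] [28, 28, 29] | 94 [293, 189] [31, 30, 31] | 100 [293, 190] [32, 30, 32] | 106 [292, 191] [29, 29, 29] | 112 [292, 192] [28, 28, 30] | 118 [291, 193] [30, 30, 30] | 124 [290, 194] [29, 29, 28] | 130 [290, 195] [31, 30, 31] |
```

>>> {"method": "apply_moves", "body": {
  "rows": [
    {"x": 0,"y": -2,"z": 0,"ax": 0,"ay": 0,"az": 0,"gripper": 1},
    {"x": 0,"y": -3,"z": 0,"ax": 0,"ay": 0,"az": 0,"gripper": 1},
    {"x": 0,"y": -3,"z": 0,"ax": 0,"ay": 0,"az": 0,"gripper": 1},
    {"x": 0,"y": -3,"z": 0,"ax": 0,"ay": 0,"az": 0,"gripper": 1},
    {"x": 0,"y": -3,"z": 0,"ax": 0,"ay": 0,"az": 0,"gripper": 1}
  ]
}}

```text
clock: 22.53
position: [0.5627, -0.3223, 0.0425]
ee_rot: [0.996, 0.0, -0.087, -0.0]
ft_force: [0.9, 0.1, 0.3]
grip_width: -0.001
grasp_force: 0.4
```

>>> {"method": "apply_moves", "body": {
  "rows": [
    {"x": 0,"y": -2,"z": 0,"ax": 0,"ay": 0,"az": 0,"gripper": 1},
    {"x": 0,"y": -2,"z": 0,"ax": 0,"ay": 0,"az": 0,"gripper": 1},
    {"x": 0,"y": -1,"z": 0,"ax": 0,"ay": 0,"az": 0,"gripper": 1},
    {"x": 0,"y": 0,"z": 0,"ax": 0,"ay": 0,"az": 0,"gripper": 1}
  ]
}}

```text
clock: 22.87
position: [0.5627, -0.3182, 0.0427]
ee_rot: [0.996, -0.0, -0.087, 0.0]
ft_force: [-1.1, -3.2, 0.2]
grip_width: 0.001
grasp_force: 1.4
```

>>> {"method": "apply_moves", "body": {
  "rows": [
    {"x": 0,"y": -1,"z": 0,"ax": 0,"ay": 0,"az": 0,"gripper": 1},
    {"x": 0,"y": -1,"z": 0,"ax": 0,"ay": 0,"az": 0,"gripper": 1},
    {"x": 0,"y": 0,"z": 0,"ax": 0,"ay": 0,"az": 0,"gripper": 1}
  ]
}}

```text
clock: 23.12
position: [0.5625, -0.318, 0.043]
ee_rot: [0.996, -0.001, -0.087, 0.002]
ft_force: [0.6, -8.4, 0.6]
grip_width: -0.002
grasp_force: 4.0
```

The force rose sharply with the finger face at about jig y = -75, which is the closed row length against the stop. I'll back off and check from above.

>>> {"method": "apply_moves", "body": {
  "rows": [
    {"x": 0,"y": 3,"z": 0,"ax": 0,"ay": 0,"az": 0,"gripper": 1},
    {"x": 0,"y": 8,"z": 0,"ax": 0,"ay": 0,"az": 0,"gripper": 1},
    {"x": 0,"y": 10,"z": 0,"ax": 0,"ay": 0,"az": 0,"gripper": 1},
    {"x": 0,"y": 10,"z": 0,"ax": 0,"ay": 0,"az": 0,"gripper": 1},
    {"x": -3,"y": 0,"z": -20,"ax": 0,"ay": 0,"az": 0,"gripper": 1}
  ]
}}

```text
clock: 23.53
position: [0.5601, -0.3487, 0.0591]
ee_rot: [0.996, -0.001, -0.09, -0.001]
ft_force: [-0.7, -0.3, -1.3]
grip_width: 0.003
grasp_force: 0.0
```

>>> {"method": "apply_moves", "body": {
  "rows": [
    {"x": -6,"y": 0,"z": -35,"ax": 0,"ay": 0,"az": 0,"gripper": 1},
    {"x": -6,"y": 0,"z": -40,"ax": 0,"ay": 0,"az": 0,"gripper": 1},
    {"x": -6,"y": 0,"z": -40,"ax": 0,"ay": 0,"az": 0,"gripper": 1},
    {"x": -6,"y": 0,"z": -40,"ax": 0,"ay": 0,"az": 0,"gripper": 1},
    {"x": -6,"y": 0,"z": -40,"ax": 0,"ay": 5,"az": 0,"gripper": 1}
  ]
}}

```text
clock: 23.95
position: [0.5691, -0.3453, 0.2591]
ee_rot: [0.999, 0.002, -0.046, -0.001]
ft_force: [1.9, 0.7, 0.2]
grip_width: 0.003
grasp_force: 0.0
```

>>> {"method": "apply_moves", "body": {
  "rows": [
    {"x": 0,"y": 0,"z": 0,"ax": 0,"ay": 5,"az": -7,"gripper": 1},
    {"x": 0,"y": 0,"z": 0,"ax": 0,"ay": 0,"az": -7,"gripper": 1},
    {"x": 0,"y": 0,"z": 0,"ax": 0,"ay": 0,"az": -7,"gripper": 1},
    {"x": 0,"y": 0,"z": 0,"ax": 0,"ay": 0,"az": -7,"gripper": 1},
    {"x": 0,"y": 0,"z": 0,"ax": 0,"ay": 0,"az": -7,"gripper": 1}
  ]
}}

```text
clock: 24.37
position: [0.5671, -0.3476, 0.2601]
ee_rot: [0.956, 0.293, -0.006, -0.004]
ft_force: [-0.7, 1.1, 0.4]
grip_width: -0.001
grasp_force: 0.0
```

>>> {"method": "apply_moves", "body": {
  "rows": [
    {"x": 0,"y": 0,"z": 0,"ax": 0,"ay": 0,"az": -7,"gripper": 1},
    {"x": 0,"y": 0,"z": 0,"ax": 0,"ay": 0,"az": -7,"gripper": 1},
    {"x": 0,"y": 0,"z": 0,"ax": 0,"ay": 0,"az": -7,"gripper": 1},
    {"x": 0,"y": 0,"z": 0,"ax": 0,"ay": 0,"az": -7,"gripper": 1},
    {"x": 0,"y": 0,"z": 0,"ax": 0,"ay": 0,"az": -7,"gripper": 1}
  ]
}}

```text
clock: 24.78
position: [0.5672, -0.3477, 0.2599]
ee_rot: [0.824, 0.567, -0.005, -0.006]
ft_force: [-0.5, 0.9, 0.0]
grip_width: -0.003
grasp_force: 0.0
```

>>> {"method": "apply_moves", "body": {
  "rows": [
    {"x": 0,"y": 0,"z": 0,"ax": 0,"ay": 0,"az": -7,"gripper": 1},
    {"x": 0,"y": 0,"z": 0,"ax": 0,"ay": 0,"az": -7,"gripper": 1},
    {"x": 35,"y": 0,"z": 0,"ax": 0,"ay": 0,"az": -6,"gripper": 1},
    {"x": 38,"y": 0,"z": 0,"ax": 0,"ay": 0,"az": 0,"gripper": 1},
    {"x": 38,"y": 0,"z": 0,"ax": 0,"ay": 0,"az": 0,"gripper": 1}
  ]
}}

```text
clock: 25.2
position: [0.573, -0.2362, 0.2599]
ee_rot: [0.715, 0.699, -0.004, -0.007]
ft_force: [0.1, 0.7, -0.2]
grip_width: -0.0
grasp_force: 0.0
```

>>> {"method": "apply_moves", "body": {
  "rows": [
    {"x": 30,"y": 0,"z": 0,"ax": 0,"ay": 0,"az": 0,"gripper": 1},
    {"x": 0,"y": 0,"z": 0,"ax": 0,"ay": 0,"az": 0,"gripper": 1},
    {"x": 0,"y": 0,"z": 0,"ax": 0,"ay": 0,"az": 0,"gripper": 1},
    {"x": 0,"y": 0,"z": 0,"ax": 0,"ay": 0,"az": 0,"gripper": 1}
  ]
}}

```text
clock: 25.53
position: [0.5739, -0.2074, 0.2605]
ee_rot: [0.715, 0.699, -0.004, -0.006]
ft_force: [-0.0, -0.4, -0.4]
grip_width: -0.005
grasp_force: 0.0
```

```bash
python3 bl.py; python3 - <<'E'
from h import *
c=cam('side'); b=cv2.imread('pics/side0.png')[:,:,::-1].astype(int)
d=abs(c['color'].astype(int)-b).sum(2)
print('tin diff',d[180:230,208:242].mean(),'bottle diff',d[140:245,322:350].mean())
E
```

```text
[ 0.57388604 -0.20743092  0.26047224] 25.5333 [-0.00732976 -0.40202166 -0.44673656]
bar exp [ 96.17470084 222.60851219] pinR/L [240.27985193 300.22746682] [222.77141264  79.39150312]
-172 (278, 313) [33, 32, 34]
-168 (278, 310) [34, 33, 35]
-164 (278, 308) [34, 33, 35]
-160 (278, 306) [35, 36, 36]
-156 (278, 303) [36, 36, 38]
-152 (278, 301) [36, 35, 37]
-148 (278, 298) [34, 34, 37]
-144 (277, 296) [76, 76, 78]
-140 (277, 293) [75, 75, 76]
-136 (277, 291) [77, 76, 77]
-132 (277, 288) [42, 41, 42]
-128 (277, 286) [42, 41, 43]
-124 (277, 283) [42, 42, 43]
-120 (277, 281) [44, 44, 44]
-116 (277, 278) [48, 47, 48]
-112 (277, 276) [57, 56, 56]
-108 (277, 273) [57, 56, 57]
-104 (277, 270) [57, 56, 56]
-100 (277, 268) [58, 56, 58]
-96 (277, 265) [70, 70, 70]
-92 (276, 262) [81, 81, 82]
-88 (276, 260) [81, 81, 81]
-84 (276, 257) [82, 82, 82]
-80 (276, 254) [80, 81, 81]
-76 (276, 251) [171, 153, 139]
-72 (276, 249) [223, 145, 78]
-68 (276, 246) [221, 147, 83]
-64 (276, 243) [221, 146, 85]
-60 (276, 240) [221, 147, 84]
-56 (276, 237) [220, 147, 84]
-52 (276, 234) [220, 147, 84]
-48 (276, 232) 
[... 686 characters left out ...]
73, 152) [91, 67, 55]
56 (273, 149) [92, 67, 56]
60 (273, 145) [118, 81, 63]
64 (273, 142) [133, 87, 65]
68 (273, 138) [242, 211, 139]
72 (273, 135) [241, 211, 140]
76 (272, 131) [245, 219, 144]
80 (272, 127) [245, 216, 143]
84 (272, 124) [244, 217, 144]
88 (272, 120) [245, 218, 145]
92 (272, 116) [245, 218, 144]
96 (272, 112) [245, 217, 144]
100 (272, 109) [245, 218, 145]
104 (272, 105) [245, 217, 143]
108 (272, 101) [245, 218, 144]
112 (271, 97) [247, 222, 148]
116 (271, 93) [247, 221, 148]
120 (271, 89) [247, 222, 148]
124 (271, 85) [247, 222, 148]
128 (271, 81) [247, 221, 148]
132 (271, 77) [250, 225, 150]
[[88, 194, 23, 57, 477]]
tin diff 30.243529411764705 bottle diff 55.45034013605442
```

Viewed from above, the row runs without gaps: brown from -75 to -5, dark to about 66, pale to the stop at 135 mm. The tray bar is at its rest position and the arm is clear, so I'm handing in.

```bash
python3 -c "
from workcell import *
print(hand_in())"
```

```text
the job is handed in; nothing more can be done
None
```

The job is handed in at about 25.5 s of the 70 s: all three blanks are in the trough, tight against the stop with no gaps in the last wrist image, and the tray is back on its rest; I did not check the bottle and tin closely at the end, but the arm and tray kept clear of both.

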